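# Pry up a blower's base plate and shim it

## Robot

A 6-joint arm with a two-finger parallel gripper is mounted at the origin on the work surface. World frame = base frame: x ahead of the robot, y to its left, z up, the work surface at z = 0. Lengths are in mm, angles in rad, forces in N, time in s.
With the tool pointing down it reaches from about 250 to 725 mm from the base axis. Payload 4 kg.
Tool frame: the origin (TCP) lies midway between the tips of the shut fingers; the grasp point (between the pads) lies 19 mm behind it; x points along the fingers, y is the direction in which the jaws open and shut, and the axes are right-handed (so a half turn about x gives the same grasp; the last joint's range is limited). The gripper opens to 85 mm and grips with 20 to 120 N. Pads are 22 mm wide; open, the fingers measure 114 mm over their backs; the gripper's body (76 mm by 85 mm) begins 54 mm behind the grasp point. The pads swing forward as they close: fully open they stand 13 mm farther back than shut.
Start: joints at [-1.213, 0.241, 0.005, 1.335, 0, 1.571], TCP at [175.105, -468.335, 231.306] pointing down, gripper open.
Joint ranges: [-2.72, 2.72], [-1.05, 1.87], [-1.09, 1.28], [-1.99, 2.15], [-1.42, 1.44], [-3.14, 3.14]. Speed limits (rad/s): [2.79, 2.79, 3.14, 3.14, 3.14, 3.14].

## Interface

Orientations are given as a unit quaternion [x, y, z, w].
In Python, from plant import ctrl, optics gives the robot as it stands.
- The arm moves only by the tool send_rows, never from a script. Its arguments are lists of equal length, an entry for each row: "fingers": the finger opening in cm, from 0 to 8.54; "xyz": the shift along the tool's x, y, z in cm, a list of three; "rot": the turn, a rotation vector about the tool's x, y, z in degrees, a list of three. A call has 1 to 20 rows; each row is the pose to reach, as a shift and turn from the pose commanded when the call began, along the tool's axes at that moment; what a row does not reach only later rows make up. A row lasts 1/8 s, in which the tool goes at most 62.5 mm and 10.7 degrees, less where a joint would pass 70% of its speed; a pose out of reach is approached as far as the arm can. A call with a gripper value outside its range is refused whole. The fingers move at their own pace and stop on an object; "grip_force" is the grip in N (left out, the last holds). Time passes only in rows, so rows that repeat a pose let the fingers close. It gives the time, the measured TCP pose, the force and the opening at its end, in the units of the state.
- ctrl.get_obs(): the state, without advancing time (a new reading comes with each control period).
- optics.camera(name): name is "scene" or "side" or "wrist"; returns a dict with "img" (384x512x3 uint8, red, green, blue), "fovy" (degrees; the focal length in pixels is half the picture's height over the tangent of half this angle, whatever the lens; pixels are square), "cx", "cy" (the principal point, pixels), "R" (3x3) and "t" (3): a world point X has camera coordinates R X + t. Camera axes: x right, y down, z forward; pixel columns grow to the right and rows downward; lengths in mm; the calibration is good to about 2 mm. The wrist camera is an equidistant fisheye: a pixel r from the principal point sees the ray r / f radians off the axis. A picture is of the moment at which its call begins. There is no depth.
- ctrl.hand_in(): hands the job in, once; it reports no verdict.
The state is a dict: "clock": time; "q": joint angles; "joint_velocities": joint speeds; "tau": joint torques, N m; "tcp_pos": TCP position; "orientation": TCP orientation; "force": force on the tool from outside, world axes, zero at the start; "wrist_torque": the same for the moment, N m; "gripper_width": finger opening in mm.
Only numpy, scipy, OpenCV 4.12 (cv2) and the standard library are available. Lean on these libraries where they do the work, as an engineer would, in place of code of your own. Each camera call takes 0.05 s, during which the arm holds its last target.

## Task

Put the pry bar's tip into the gap under the middle of the blower plate's front lip and lever over the fulcrum block until the lip is about 15 mm higher; its stiff pivot keeps it up. Lay the bar flat on the bench, clear of blower and block. Then slip the thin shim flat and straight under the lip, its whole tongue in, on the middle of the ledge nearer the robot, and leave the thick packer where it is.

Things in the scene. Friction and masses are not known exactly. Their poses are not given: they have to be found in the camera images.
- skid: Fixed steel skid under a blue blower on a hinged plate, 220 mm wide. Origin: on the bench below the middle of the plate's front edge (lip); x points level in under the plate, y along the lip. Lip underside z = 105 mm as found, resting on two ledges, 60 mm wide, centres y = +80 and -80, tops z = 105, from x = -45 to +50. Between them an open gap for the bar's tip. Blower 60 mm behind the lip.
- plate (a joint): Tilt of the blower's plate, rad: 0 as found, grows as the front lip rises, stop at 0.13. Its pivot is 200 mm behind the lip's edge, so 0.01 rad lifts the edge 2 mm. The pivot is stiff: the plate stays where it is levered and needs about 20 to 35 N upward at the lip to move.
- seat (a point): Where the shim's origin belongs: on top of the ledge nearer the robot (105 mm high), in the middle of its width, 25 mm in from the lip's edge, so hidden under the lip. Axes as the skid's: x into the machine, z up.
- fulcrum: Fixed wooden block, 50 x 70 mm, with a rounded steel ridge parallel to the lip, in front of the gap and 60 to 80 mm in front of the lip's edge. Top of the ridge 86 mm over the bench. Origin: on the bench below the middle of the ridge; x points to the machine.
- pry_bar: Loose straight steel pry bar, 270 mm long, 0.5 kg, lying on its flat underside. Origin: on the underside at the place to grip; x points to the tip, z up. Square handle 24 x 24 mm from x = -50 to +80 mm; blade 30 mm wide, 8 mm thick, flush with the underside, from x = +80 to the square tip at +220. Centre of mass near x = +35.
- thin_shim: Loose steel shim, 0.2 kg: flat plate 95 (x) x 40 (y) x 8 mm with an upright grip rib at its rear. Origin: on the underside, in the middle of the 50 mm tongue that goes under the lip; x points to the tongue's end. Plate from x = -70 to +25 mm; rib 12 mm thick (y), from x = -65 to -35, and from 8 to 48 mm above the underside.
- thick_packer: Loose steel packer of the same plan and rib as the shim but 26 mm thick (rib top at 66 mm): too thick, to be left alone. Same origin and axes.
Things that resemble listed ones, but are neither listed nor needed, are in the scene too. Leave any red look-alike of the fulcrum alone.

How it is judged (in metres and radians):
On the way, in this order (a step that is already met when the one before it is completed fails the run):
1. the lip is levered up at least 11 mm by the pry bar bearing on the fulcrum block (value of joint plate above 0.055 rad and contact force between pry_bar and fulcrum above 3 N and contact force between pry_bar and skid above 3 N), for 0.1 s.
2. the bar lies on the bench, off the block and the blower (height (world z) of pry_bar below 0.02 m and contact force between pry_bar and skid below 0.5 N and contact force between pry_bar and fulcrum below 0.5 N and linear speed of pry_bar below 0.02 m/s), for 0.2 s.
3. the thin shim lies under the lip on the ledge nearer the robot (x of thin_shim in the frame of seat between -0.012 and 0.014 m and y of thin_shim in the frame of seat between -0.015 and 0.015 m and z of thin_shim in the frame of seat between -0.004 and 0.005 m and angle between the x axis of thin_shim and the x axis of skid, either way round below 0.2 rad and angle between thin_shim's own z axis and vertical below 0.1 rad), for 0.2 s.
At the end, for the whole second after the job is handed in: Thin shim flat and still under the raised lip on the ledge nearer the robot: origin -12 to +14 mm from the seat along x, within 15 mm along y, 5 mm in height, 11 degrees of the skid's x. Pry bar on the bench (origin below 20 mm), touching neither block nor blower; plate above 0.03 rad (all of step 2 and all of step 3 and value of joint plate above 0.03 rad and linear speed of thin_shim below 0.02 m/s).
It fails at once if the thick packer is moved more than 40 mm (distance of thick_packer from where it was at the start of the episode above 0.04 m).
It also fails if it takes over 64 s, if anything falls off the work surface, if the arm or the gripper's body presses on something with over 40 N, if the wrist force passes 120 N, or if a joint passes its speed limit or range.

## Working session

There is one attempt and no reset: what is moved stays moved. The work goes in short steps, Python scripts to look and compute and a tool call to move; the robot and the scene stay as the last step left them, time stands still between calls to the robot, and variables do not carry over. Pictures are saved under pics/ and viewed, and the job is handed in when it is done.

Besides the shell and the picture viewer there is one more tool, called as name(argument=value, ...) on one line, values as JSON. send_rows: Moves the arm, as the interface text tells. Its arguments: {"type":"object","properties":{"fingers":{"type":"array","items":{"type":"number"}},"xyz":{"type":"array","items":{"type":"array","items":{"type":"number"}}},"rot":{"type":"array","items":{"type":"array","items":{"type":"number"}}},"grip_force":{"type":"number"}},"required":["fingers","xyz","rot"]}

```bash
mkdir -p pics; ls
python3 - <<'E'
from plant import ctrl, optics
import cv2,json
print(ctrl.get_obs())
for n in ["scene","side","wrist"]:
    c=optics.camera(n); cv2.imwrite(f"pics/a_{n}.png",c["img"][:,:,::-1])
    print(n,c["fovy"],c["cx"],c["cy"],c["R"],c["t"])
E
```

```text
pics
{'clock': 0.0, 'q': array([-1.21302613e+00,  2.41436834e-01,  3.68323453e-03,  1.33519572e+00,
        2.66059828e-05,  1.57077617e+00]), 'joint_velocities': array([ 0.00096499,  0.00080387, -0.000557  ,  0.00191136, -0.00170516,
        0.0009752 ]), 'tau': array([-1.27563540e-03, -3.72319508e+01,  2.52406669e+01,  1.70380605e-02,
       -9.52630171e-05, -9.24559544e-06]), 'tcp_pos': array([ 174.87283121, -467.7273753 ,  230.38540822]), 'orientation': array([-0.69569541, -0.12657498,  0.69594776, -0.12507353]), 'force': array([-0.23132088, -0.06135354,  0.29850515]), 'wrist_torque': array([-0.01261232,  0.00246789, -0.04097103]), 'gripper_width': 85.09337306283211}
scene 48.19662176687226 257.13226393156395 191.9835156358452 [[ 0.08458729  0.99638644  0.00768454]
 [ 0.84354153 -0.06750246 -0.53280493]
 [-0.53036089  0.05155075 -0.8462032 ]] [ -71.20115361 -389.57798586 1576.11629987]
side 51.46959415262698 263.1551073244666 197.0044387905308 [[ 0.98146609 -0.19114173 -0.01375328]
 [-0.13412748 -0.63390563 -0.76169119]
 [ 0.13687269  0.74941877 -0.64779424]] [-494.65619325  146.92835992  928.02773014]
wrist 65.70646984690485 254.83498367828093 192.16828312608953 [[ 0.35126542 -0.93627499 -0.00131909]
 [-0.89980198 -0.33797046  0.27592095]
 [-0.2587837  -0.09573457 -0.96117942]] [-499.27194589  -36.80008915  378.40288371]
```

View pics/a_scene.png

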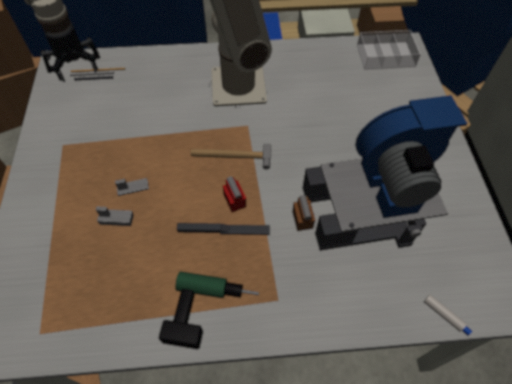

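View pics/a_side.png

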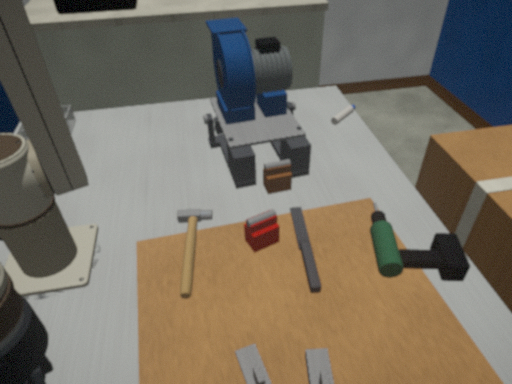

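View pics/a_wrist.png

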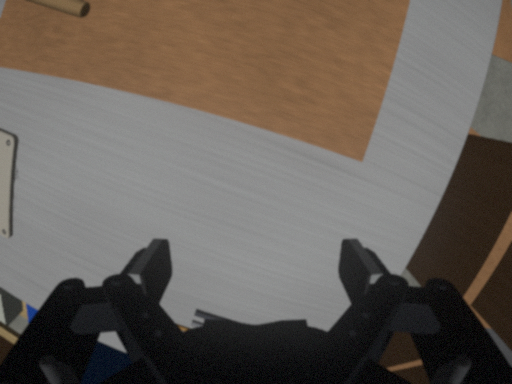

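The scene view shows the skid at about (370,190), with its lip facing left, and the wooden fulcrum at (303,212). The pry bar runs from (178,228) to (268,230), and the two shims are at (131,186) and (115,215). I'll zoom in and set up helpers.

```bash
cat > h.py <<'E'
from plant import ctrl, optics
import cv2, numpy as np
from scipy.spatial.transform import Rotation as Rn
def foc(c): return 384/2/np.tan(np.radians(c["fovy"])/2)
def proj(c,X):
    p=(c["R"]@np.atleast_2d(X).T).T+c["t"]; f=foc(c)
    return np.c_[f*p[:,0]/p[:,2]+c["cx"], f*p[:,1]/p[:,2]+c["cy"]]
def ray(c,u,v,fish=False):
    f=foc(c); a=np.array([u-c["cx"],v-c["cy"]])/f
    if fish:
        r=np.linalg.norm(a); d=np.r_[a/r*np.sin(r),np.cos(r)] if r>1e-9 else np.array([0,0,1.])
    else: d=np.r_[a,1.]
    R=c["R"]; return -R.T@c["t"], R.T@(d/np.linalg.norm(d))
def cast(c,u,v,z,fish=False):
    o,d=ray(c,u,v,fish); return o+d*(z-o[2])/d[2]
def tri(rays):
    A=np.zeros((3,3));b=np.zeros(3)
    for o,d in rays:
        P=np.eye(3)-np.outer(d,d);A+=P;b+=P@o
    x=np.linalg.solve(A,b); return x,[np.linalg.norm((np.eye(3)-np.outer(d,d))@(x-o)) for o,d in rays]
def crop(c,x0,y0,x1,y1,s,name):
    im=c["img"][y0:y1,x0:x1,::-1]; cv2.imwrite("pics/"+name+".png",cv2.resize(im,None,fx=s,fy=s,interpolation=cv2.INTER_CUBIC))
E
python3 - <<'E'
from h import *
c=optics.camera("scene"); np.save("scene.npy",c,allow_pickle=True)
crop(c,90,140,290,290,4,"b1"); crop(c,285,90,455,260,3.5,"b2")
c=optics.camera("side"); np.save("side.npy",c,allow_pickle=True)
crop(c,190,90,350,310,2.7,"b3"); crop(c,220,320,360,384,5,"b4")
E
```

```text
(no output)
```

View pics/b1.png

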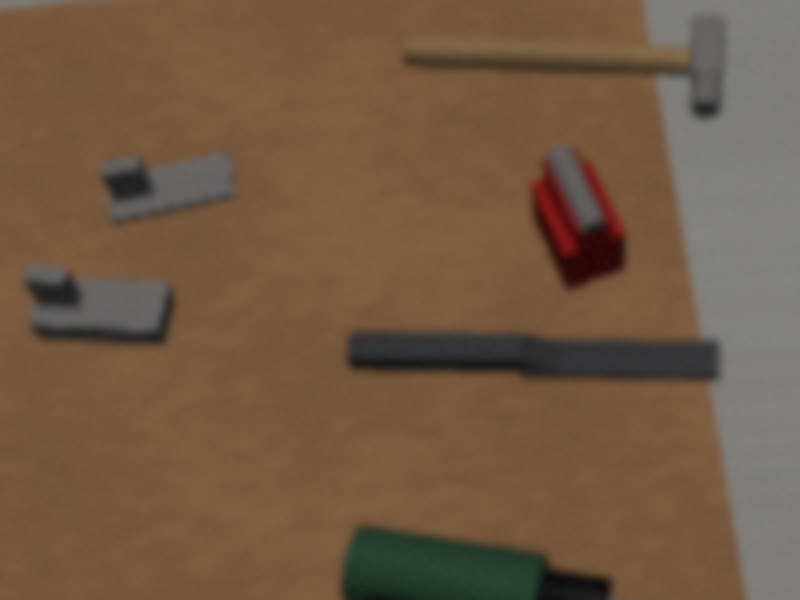

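View pics/b2.png

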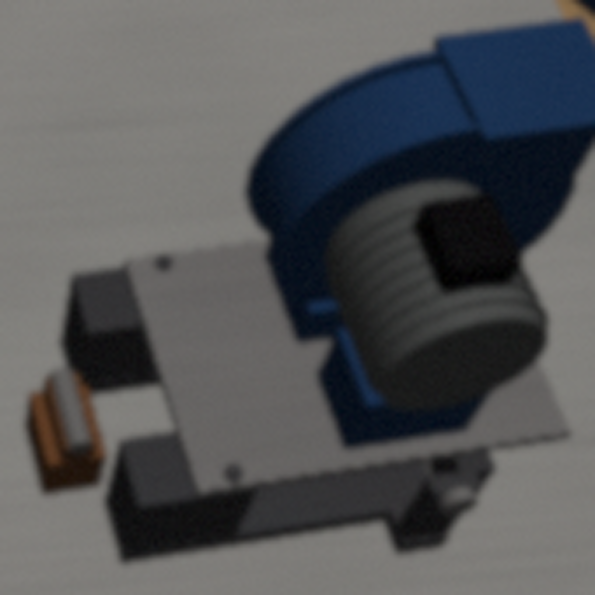

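View pics/b3.png

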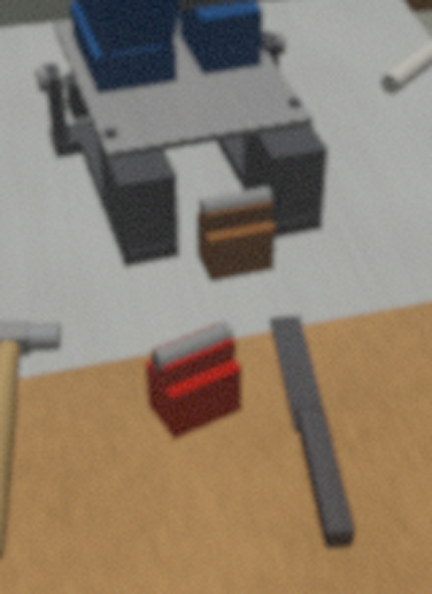

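View pics/b4.png

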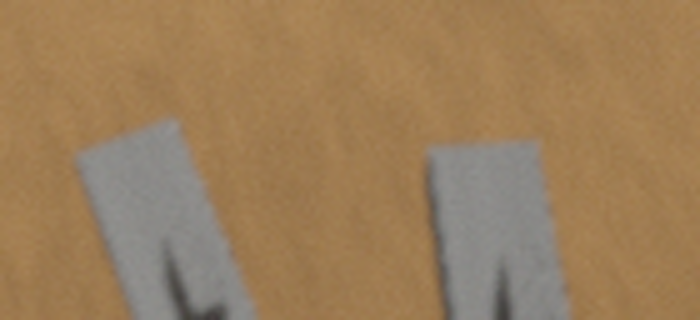

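The thin shim is the upper one in the scene view, near (131,186): it shows no side wall. The packer, near (115,215), has a thick dark side. Next I'll measure the corners.

Run:
```python
from h import *
np.set_printoptions(precision=1,suppress=True)
S=np.load("scene.npy",allow_pickle=True).item();D=np.load("side.npy",allow_pickle=True).item()
s1=lambda x,y:(x/4+90-.375,y/4+140-.375); s2=lambda x,y:(x/3.5+285-.36,y/3.5+90-.36)
d3=lambda x,y:(x/2.7+190-.3,y/2.7+90-.3)
def t(n,a,b): print(n,*tri([ray(S,*s2(*a)),ray(D,*d3(*b))]))
t("plate near corner",(127,262),(107,152)); t("plate far",(195,492),(310,123))
t("bolt near",(163,262),(111,133)); t("bolt far",(233,472),(294,103))
t("ledge N a",(75,277),(114,187)); t("ledge N b",(85,333),(176,180))
t("ledge F a",(125,440),(262,162));t("ledge F b",(139,505),(326,150))
t("ridge a",(60,370),(200,205));t("ridge b",(80,450),(271,192))
for n,p in dict(Na=(75,277),Nb=(85,333),Fa=(125,440),Fb=(139,505)).items(): print(n,cast(S,*s2(*p),105))
for n,p in dict(Na=(114,187),Nb=(176,180),Fa=(262,162),Fb=(326,150)).items(): print(n,cast(D,*d3(*p),105))
# bar
for n,p,z in [("tipN",(718,343),8),("tipF",(716,378),8),("shN",(530,342),8),("shF",(524,376),8),("hN",(350,333),24),("hF",(350,358),24),("hFbot",(350,368),0)]: print(n,cast(S,*s1(*p),z))
for n,p,z in [("tipN",(272,318),8),("tipF",(298,317),8),("h end N",(326,530),24),("h end F",(350,525),24)]: print("side",n,cast(D,*d3(*p),z))
# shim
for n,p,z in [("shim tN",(230,153),8),("tF",(234,192),8),("rearF",(112,214),8),("ribtop a",(102,162),48),("ribtop b",(138,156),48),("ribtop c",(146,168),48)]: print(n,cast(S,*s1(*p),z))
d4=lambda x,y:(x/5+220-.4,y/5+320-.4)
for n,p,z in [("shim tN",(77,155),8),("tF",(177,120),8),("N2",(130,310),8),("F2",(252,310),8)]: print("side",n,cast(D,*d4(*p),z))
for n,p,z in [("pack tN",(430,150),26),("tF",(538,143),26)]: print("side",n,cast(D,*d4(*p),z))
```

```text
plate near corner [454.9 218.7 112.3] [np.float64(0.3624442414175621), np.float64(0.3624442414174509)]
plate far [670.1 235.5 108.4] [np.float64(0.47492253832266523), np.float64(0.47492253832273623)]
bolt near [462.1 246.6 117.4] [np.float64(0.7384936635665358), np.float64(0.7384936635665267)]
bolt far [660.1 265.1 116.8] [np.float64(0.7746141280919903), np.float64(0.774614128092001)]
ledge N a [455.9 176.6  97.7] [np.float64(0.9393377100787358), np.float64(0.9393377100787883)]
ledge N b [516.  174.9 100.1] [np.float64(1.2161168188718863), np.float64(1.2161168188719116)]
ledge F a [610.8 194.6  93.1] [np.float64(1.7160509652107023), np.float64(1.7160509652105476)]
ledge F b [675.  192.3 102.1] [np.float64(0.9677594499323741), np.float64(0.9677594499323071)]
ridge a [536.7 153.8  80.6] [np.float64(0.12282594136416322), np.float64(0.1228259413640459)]
ridge b [611.1 159.7  80.6] [np.float64(0.7164027108067802), np.float64(0.7164027108067414)]
Na [462.  174.6 105. ]
Nb [517.8 174.6 105. ]
Fa [618.9 190.9 105. ]
Fb [675.5 192.3 105. ]
Na [454.4 167.3 105. ]
Nb [515.5 166.4 105. ]
Fa [605.4 179.3 105. ]
Fb [674.  186.9 105. ]
tipN [587.7  56.9   8. ]
tipF [616.   52.6   8. ]
shN [575.7 -80.6   8. ]
shF [603.2 -86.1   8. ]
hN [ 566.4 -209.6   24. ]
hF [ 586.8 -209.3   24. ]
hFbot [ 582.3 -213.     0. ]
side tipN [587.6  54.5   8. ]
side tipF [612.6  50.7   8. ]
side h end N [ 564.2 -209.8   24. ]
side h end F [ 583.7 -209.    24. ]
shim tN [ 389.8 -308.1    8. ]
tF [ 426.7 -303.1    8. ]
rearF [ 439.4 -395.1    8. ]
ribtop a [ 418.3 -393.8   48. ]
ribtop b [ 414.9 -367.3   48. ]
ribtop c [ 426.4 -360.5   48. ]
side shim tN [ 389.9 -311.9    8. ]
side tF [ 428.9 -305.5    8. ]
side N2 [ 400.1 -372.9    8. ]
side F2 [ 442.1 -381.3    8. ]
side pack tN [ 515.6 -345.4   26. ]
side tF [ 554.8 -350.6   26. ]
```

```bash
cat >> h.py <<'E'
np.set_printoptions(precision=2,suppress=True)
def pose():
    o=ctrl.get_obs(); return o,np.array(o["tcp_pos"]),Rn.from_quat(o["orientation"])
def toolR(xdir,ydir):
    x=np.array(xdir,float);x/=np.linalg.norm(x); y=np.array(ydir,float);y-=x*(x@y);y/=np.linalg.norm(y)
    return Rn.from_matrix(np.c_[x,y,np.cross(x,y)])
def delta(P0,R0,P,R):
    return (R0.inv().apply(np.array(P)-P0)/10).round(2), np.degrees((R0.inv()*R).as_rotvec()).round(1)
E
python3 - <<'E'
from h import *
o,p,R=pose(); print(R.as_matrix())
c=np.load
from plant import optics
w=optics.camera("wrist"); print("cam",-w["R"].T@w["t"], "in tool",R.inv().apply(-w["R"].T@w["t"]-p), "axis in tool",R.inv().apply(w["R"][2]))
b=np.array([.0965,.995,0])
yd=np.array([b[1],-b[0],0])
for s in (1,-1):
    T=toolR([0,0,-1],s*yd); print(s,delta(p,R,[579.8,-162.7,120],T))
S=np.load("scene.npy",allow_pickle=True).item()
for q in [(590,228),(605,225),(575,285),(625,262)]: print("red",cast(S,q[0]/4+90,q[1]/4+140,[86,86,0,0][[(590,228),(605,225),(575,285),(625,262)].index(q)]))
E
```

```text
[[-0.    0.35 -0.94]
 [ 0.   -0.94 -0.35]
 [-1.   -0.    0.  ]]
cam [ 240.24 -443.81  373.58] in tool [-142.7    -0.01  -69.6 ] axis in tool [0.96 0.   0.28]
1 (array([ 11.1 , -14.41, -48.61]), array([-64. ,  -0. ,   0.1]))
-1 (array([ 11.1 , -14.41, -48.61]), array([116. ,   0.1,   0. ]))
red [530.64 -30.27  86.  ]
red [528.99 -19.48  86.  ]
red [527.18 -44.05   0.  ]
red [510.16  -5.06   0.  ]
```

send_rows(fingers=[8.5, 8.5, 8.5, 8.5, 8.5, 8.5, 8.5, 8.5, 8.5, 8.5, 8.5, 8.5, 8.5, 8.5], xyz=[[8, -14.4, -48.6], [8, -14.4, -48.6], [8, -14.4, -48.6], [8, -14.4, -48.6], [8, -14.4, -48.6], [8, -14.4, -48.6], [8, -14.4, -48.6], [8, -14.4, -48.6], [8, -14.4, -48.6], [8, -14.4, -48.6], [8, -14.4, -48.6], [8, -14.4, -48.6], [8, -14.4, -48.6], [8, -14.4, -48.6]], rot=[[-64, 0, 0], [-64, 0, 0], [-64, 0, 0], [-64, 0, 0], [-64, 0, 0], [-64, 0, 0], [-64, 0, 0], [-64, 0, 0], [-64, 0, 0], [-64, 0, 0], [-64, 0, 0], [-64, 0, 0], [-64, 0, 0], [-64, 0, 0]], grip_force=100)

```text
clock: 2.05
tcp_pos: [579.6, -163.9, 151.7]
orientation: [0.524, 0.475, -0.524, 0.475]
force: [-0.5, -0.3, -0.6]
gripper_width: 84.5
```

Run:
```python
from h import *
o,p,R=pose(); print(o["clock"],p,o["q"],o["force"]); print(R.as_matrix())
w=optics.camera("wrist"); np.save("w1.npy",w,allow_pickle=True); crop(w,0,0,512,384,1.5,"c1")
```

```text
2.05 [ 579.63 -163.87  151.68] [-0.28  0.48  0.15  1.24  0.    1.39] [-0.53 -0.26 -0.58]
[[ 0.   1.  -0.1]
 [-0.  -0.1 -1. ]
 [-1.   0.   0. ]]
```

View pics/c1.png

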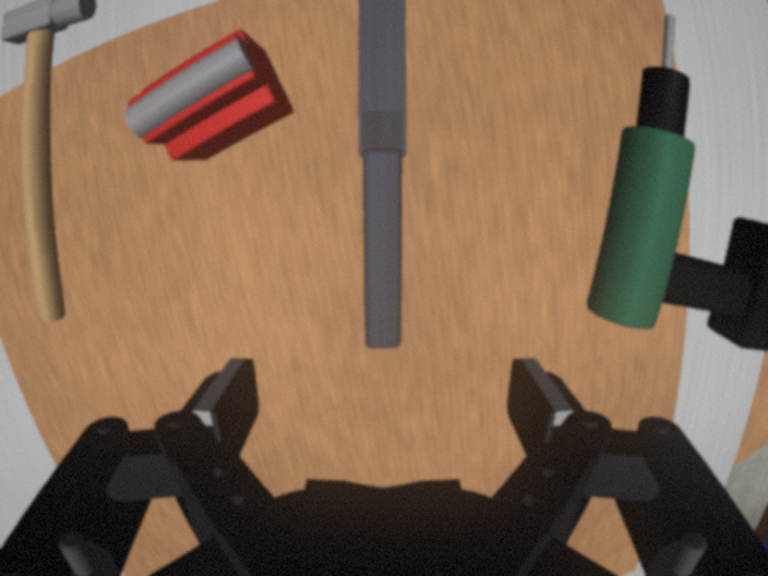

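The wrist view shows the bar centred between the fingers: rear end at (383,346), shoulder at (383,152). I'll cast those two points to check the origin.

Run:
```python
from h import *
w=np.load("w1.npy",allow_pickle=True).item()
f=lambda x,y,z: cast(w,x/1.5-.17,y/1.5-.17,z,True)
e=(f(366,345,24)+f(399,344,24))/2; s=(f(363,152,24)+f(403,152,24))/2
print(e,s,np.linalg.norm(e-s),f(366,340,24)-f(399,340,24)); d=(s-e)/np.linalg.norm(s-e); print(d,"origin",e+50*d, s-80*d)
o,p,R=pose()
b=np.array([d[0],d[1],0]);print(delta(p,R,[*(e+50*d)[:2],5],toolR([0,0,-1],[b[1],-b[0],0])))
```

```text
[ 575.   -209.93   24.  ] [587.1  -87.29  24.  ] 123.23856404086936 [-21.55   2.08   0.  ]
[0.1 1.  0. ] origin [ 579.91 -160.17   24.  ] [ 579.24 -166.9    24.  ]
(array([14.66, -0.02, -0.36]), array([ 0.1,  0. , -0. ]))
```

send_rows(fingers=[8.5, 8.5, 8.5, 8.5, 8.5, 2, 2, 2, 2, 2, 2, 2, 2], xyz=[[5, 0, 0], [10, 0, 0], [13, 0, 0], [14.6, 0, 0], [14.6, 0, 0], [14.6, 0, 0], [14.6, 0, 0], [14.6, 0, 0], [14.6, 0, 0], [14.6, 0, 0], [14.6, 0, 0], [14.6, 0, 0], [14.6, 0, 0]], rot=[[0, 0, 0], [0, 0, 0], [0, 0, 0], [0, 0, 0], [0, 0, 0], [0, 0, 0], [0, 0, 0], [0, 0, 0], [0, 0, 0], [0, 0, 0], [0, 0, 0], [0, 0, 0], [0, 0, 0]], grip_force=110)

```text
clock: 3.72
tcp_pos: [580.5, -163.5, 6.6]
orientation: [0.524, 0.475, -0.523, 0.476]
force: [-1.0, -0.8, 5.5]
gripper_width: 21.6
```

Run:
```python
from h import *
o,p,R=pose()
X=np.array([-.085,.9964,0]); Y=np.array([X[1],-X[0],0])
print(delta(p,R,[583.7,-21.9,156],toolR([0,0,-1],Y)))
```

```text
(array([-14.95,  -1.01, -14.12]), array([-10.4,   0. ,  -0.1]))
```

send_rows(fingers=[2, 2, 2, 2, 2, 2, 2, 2, 2, 2, 2], xyz=[[-2, 0, 0], [-5, 0, 0], [-9, 0, 0], [-13, 0, 0], [-15, 0, 0], [-15, -0.5, -5], [-15, -1, -10], [-15, -1, -14], [-15, -1, -14], [-15, -1, -14], [-15, -1, -14]], rot=[[0, 0, 0], [0, 0, 0], [0, 0, 0], [0, 0, 0], [0, 0, 0], [-3, 0, 0], [-6, 0, 0], [-9, 0, 0], [-10.4, 0, 0], [-10.4, 0, 0], [-10.4, 0, 0]])

```text
clock: 5.1
tcp_pos: [583.0, -24.1, 154.8]
orientation: [0.478, 0.521, -0.479, 0.52]
force: [0.5, -0.2, -5.1]
gripper_width: 21.5
```

Run:
```python
from h import *
o,p,R=pose(); print(o["clock"],p,o["q"],o["force"],o["wrist_torque"]); print(R.as_matrix())
w=optics.camera("wrist"); np.save("w2.npy",w,allow_pickle=True); crop(w,0,0,512,384,1.5,"d1")
w=optics.camera("side"); np.save("s2.npy",w,allow_pickle=True); crop(w,170,80,370,230,4,"d2")
w=optics.camera("scene"); np.save("sc2.npy",w,allow_pickle=True); crop(w,230,120,400,260,4,"d3")
```

```text
5.1 [582.96 -24.06 154.75] [-0.04  0.45  0.1   1.22 -0.    1.45] [ 0.47 -0.19 -5.09] [-0.21 -0.05  0.01]
[[-0.    1.    0.08]
 [-0.    0.08 -1.  ]
 [-1.   -0.    0.  ]]
```

View pics/d1.png

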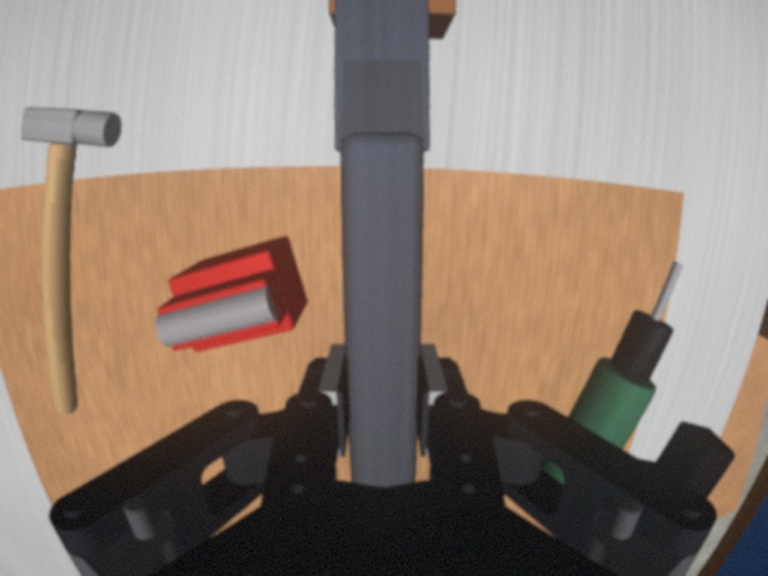

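View pics/d2.png

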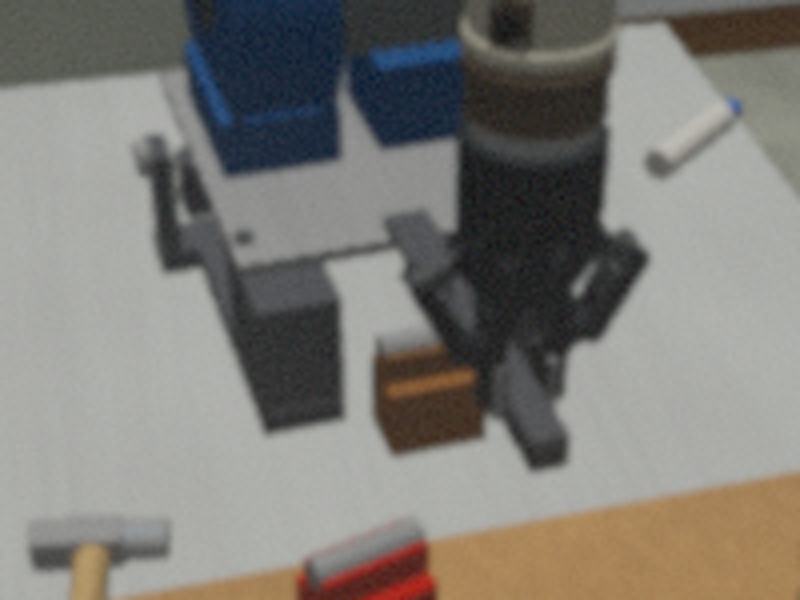

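View pics/d3.png

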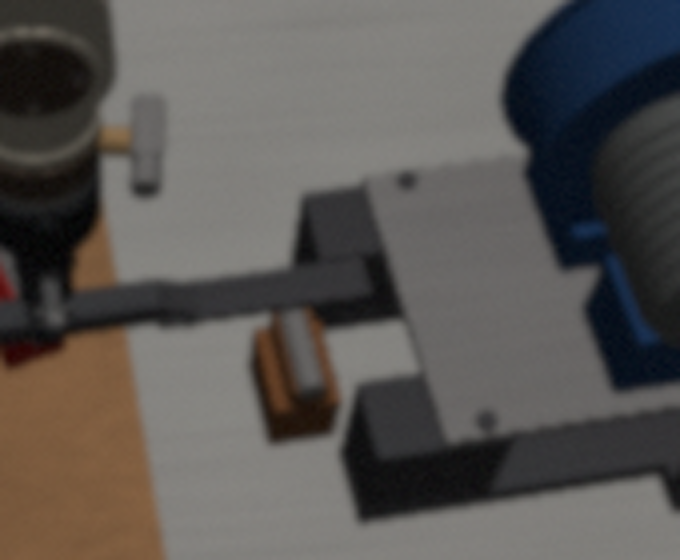

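Run:
```python
from h import *
S=np.load("sc2.npy",allow_pickle=True).item();D=np.load("s2.npy",allow_pickle=True).item()
a=lambda x,y:(x/4+230-.375,y/4+120-.375); b=lambda x,y:(x/4+170-.375,y/4+80-.375)
for n,s,d in [("tipN",(362,258),(386,219)),("tipF",(373,296),(428,210)),("plateN",(366,180),(236,266)),("ridge near end",(279,310),(378,340))]:
    print(n,*tri([ray(S,*a(*s)),ray(D,*b(*d))]))
print(cast(S,*a(362,258),155),cast(S,*a(373,296),155))
# lip line in scene at z=108: fit points
for q in [(366,180),(385,240),(410,320),(428,380),(446,440)]: print(cast(S,*a(*q),112))
for q in [(276,312),(296,312),(302,398),(322,390)]: print("ridge",cast(S,*a(*q),84))
```

```text
tipN [550.49 194.33 152.6 ] [np.float64(1.8697976525726687), np.float64(1.8697976525727604)]
tipF [580.33 197.28 153.03] [np.float64(0.7868163623233249), np.float64(0.786816362323328)]
plateN [453.53 220.03 110.69] [np.float64(1.0368268027717873), np.float64(1.0368268027718408)]
ridge near end [539.94 147.93  84.29] [np.float64(4.136953370203635), np.float64(4.136953370203631)]
[550.09 194.89 155.  ] [580.73 197.29 155.  ]
[455.59 219.09 112.  ]
[508.76 223.98 112.  ]
[576.04 229.94 112.  ]
[623.97 233.68 112.  ]
[669.9  237.26 112.  ]
ridge [545.41 143.17  84.  ]
ridge [546.55 157.39  84.  ]
ridge [615.94 151.62  84.  ]
ridge [610.81 166.36  84.  ]
```

send_rows(fingers=[2, 2, 2, 2, 2, 2, 2], xyz=[[2, 0, 0], [4, 0, 0], [5, 0, 0], [5.7, 0, 0], [5.7, 0, 0], [5.7, 0, 0], [5.7, 0, 0]], rot=[[0, 0, 0], [0, 0, 0], [0, 0, 0], [0, 0, 0], [0, 0, 0], [0, 0, 0], [0, 0, 0]])

```text
clock: 6.12
tcp_pos: [583.9, -22.9, 99.0]
orientation: [0.478, 0.521, -0.478, 0.521]
force: [-0.2, -0.4, -5.4]
gripper_width: 22.0
```

Run:
```python
from h import *
o,p,R=pose(); print(o["clock"],p,o["q"],o["force"],o["wrist_torque"])
w=optics.camera("side"); np.save("s2.npy",w,allow_pickle=True); crop(w,220,120,320,195,8,"e2")
w=optics.camera("scene"); np.save("sc2.npy",w,allow_pickle=True); crop(w,280,150,380,225,8,"e3")
```

```text
6.125 [583.88 -22.91  99.05] [-0.04  0.49  0.01  1.09  0.    1.45] [-0.23 -0.42 -5.36] [-0.14 -0.05 -0.02]
```

View pics/e2.png

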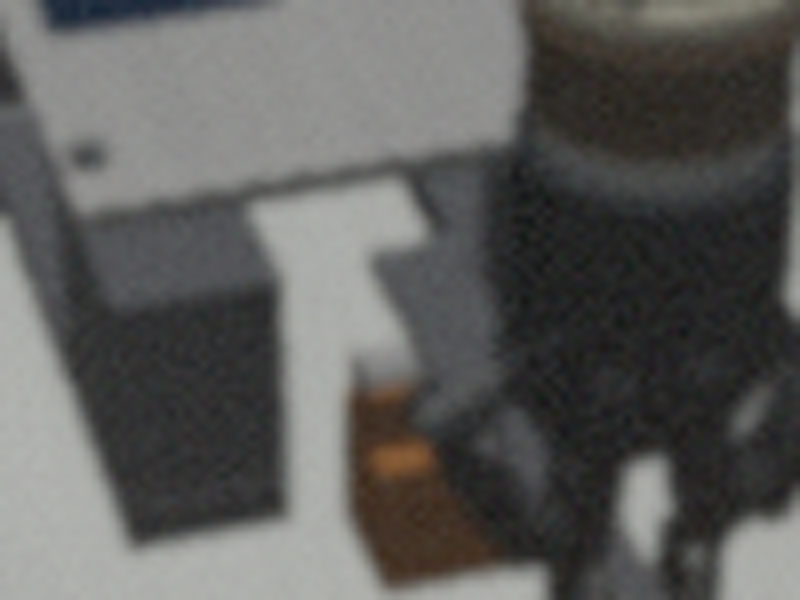

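View pics/e3.png

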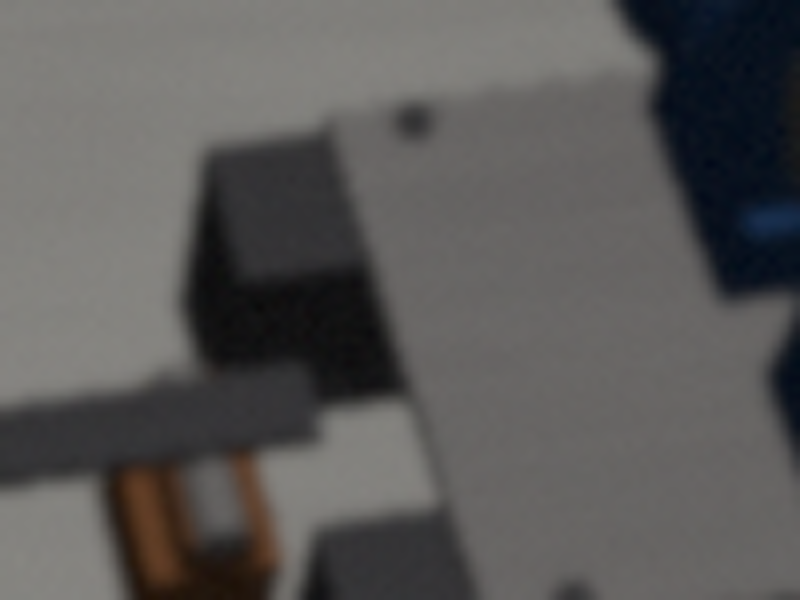

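Run:
```python
from h import *
S=np.load("sc2.npy",allow_pickle=True).item();D=np.load("s2.npy",allow_pickle=True).item()
a=lambda x,y:(x/8+280-.44,y/8+150-.44); b=lambda x,y:(x/8+220-.44,y/8+120-.44)
print(tri([ray(S,*a(310,366)),ray(D,*b(373,252))]), cast(S,*a(310,366),98), cast(S,*a(320,430),98),cast(D,*b(373,252),98))
for q in [(328,118),(410,400),(445,512)]: print(cast(S,*a(*q),112))
```

```text
(array([551.35, 196.73,  97.58]), [np.float64(0.9508100303686088), np.float64(0.9508100303684839)]) [550.65 197.22  98.  ] [576.91 196.49  98.  ] [551.75 194.91  98.  ]
[454.34 217.63 112.  ]
[575.54 226.34 112.  ]
[620.39 230.38 112.  ]
```

send_rows(fingers=[2, 2, 2, 2, 2, 2, 2], xyz=[[0, 0, -1.5], [0, 0, -3], [0, 0, -4], [0, 0, -5.2], [0, 0, -5.2], [0, 0, -5.2], [0, 0, -5.2]], rot=[[0, 0, 0], [0, 0, 0], [0, 0, 0], [0, 0, 0], [0, 0, 0], [0, 0, 0], [0, 0, 0]])

```text
clock: 7.1
tcp_pos: [579.0, 28.4, 98.3]
orientation: [0.478, 0.521, -0.478, 0.521]
force: [0.2, 0.1, -5.0]
gripper_width: 21.2
```

Run:
```python
from h import *
o,p,R=pose(); print(o["clock"],p,o["q"],o["force"],o["wrist_torque"])
w=optics.camera("side"); np.save("s2.npy",w,allow_pickle=True); crop(w,220,120,320,195,8,"f2")
w=optics.camera("scene"); np.save("sc2.npy",w,allow_pickle=True); crop(w,280,150,380,225,8,"f3")
# lever plan: rotate bar about ridge contact by th; ridge 85 mm above, at bar distance
X=np.array([-.085,.9964,0]);Y=np.array([X[1],-X[0],0]);Z=np.array([0,0,1.])
ridge=np.array([569,155.,86]); 
base=p.copy()
for th in (0,4,8,12,14,16,18,20):
    t=np.radians(th); bx=X*np.cos(t)+Z*np.sin(t); bz=-X*np.sin(t)+Z*np.cos(t)
    L=(ridge-p)@X   # along-bar distance origin->ridge kept
    org=ridge-L*bx; tcp=org+6.6*bz
    print(th,delta(p,R,tcp,toolR(-bz,Y)),"tip top",(org+bx*220+8*bz)[2], tcp[2])
```

```text
7.1 [578.98  28.42  98.32] [ 0.05  0.48  0.    1.09 -0.    1.54] [ 0.23  0.06 -5.03] [-0.17 -0.03 -0.04]
0 (array([0.57, 0.08, 0.  ]), array([-0.,  0., -0.])) tip top 94.0 92.6
4 (array([1.46, 0.08, 0.02]), array([-0.,  4., -0.])) tip top 100.46992458764167 83.72691069357035
8 (array([ 2.35,  0.08, -0.03]), array([-0.,  8., -0.])) tip top 106.86935315720409 74.86489564975149
12 (array([ 3.23,  0.08, -0.14]), array([-0., 12., -0.])) tip top 113.16710833596463 66.05712971503024
14 (array([ 3.66,  0.08, -0.22]), array([-0., 14., -0.])) tip top 116.2682468129904 61.687015764277106
16 (array([ 4.1 ,  0.08, -0.31]), array([-0., 16., -0.])) tip top 119.33250809374053 57.346523439687076
18 (array([ 4.53,  0.08, -0.42]), array([-0., 18., -0.])) tip top 122.35615884785773 53.040940962556085
20 (array([ 4.95,  0.08, -0.54]), array([-0., 20., -0.])) tip top 125.33551522265576 48.77551402190836
```

View pics/f2.png

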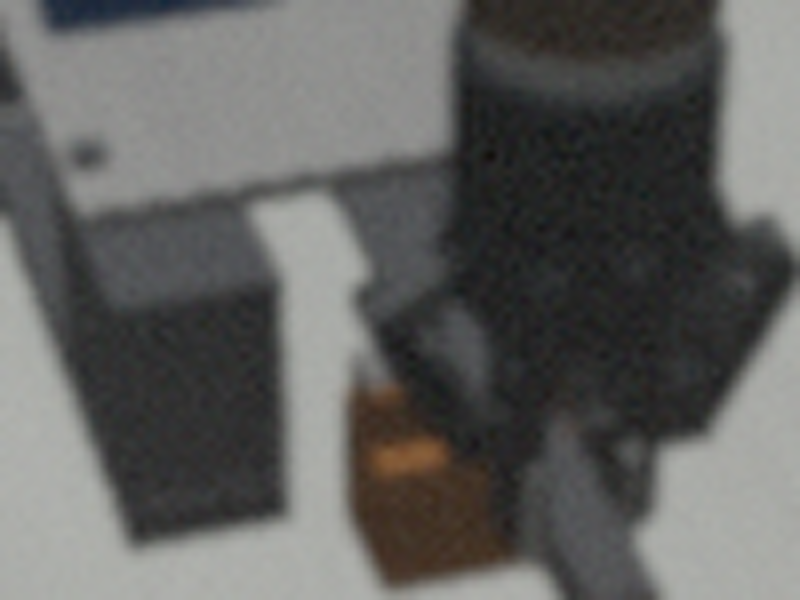

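View pics/f3.png

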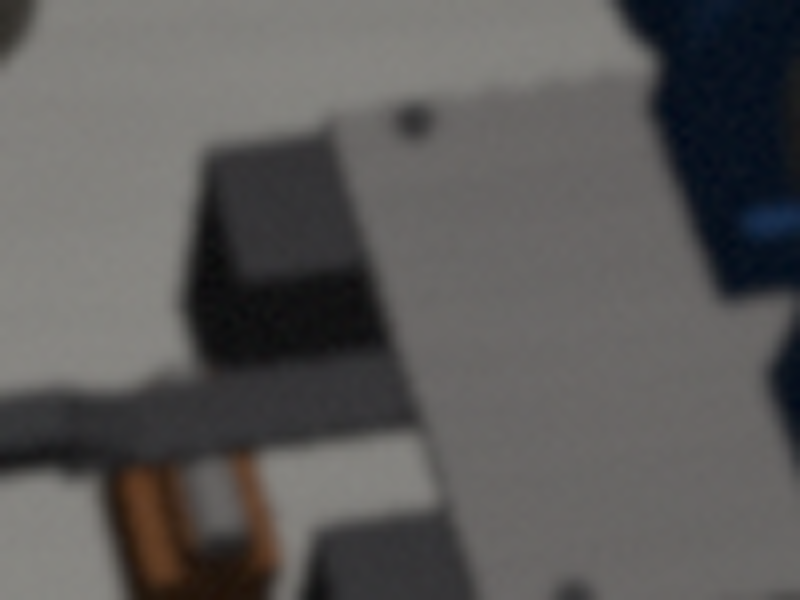

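send_rows(fingers=[2, 2, 2, 2, 2, 2], xyz=[[0.5, 0, 0], [1, 0, 0], [1.5, 0, 0], [1.9, 0, 0], [2.3, 0, 0], [2.3, 0, 0]], rot=[[0, 0, 0], [0, 2, 0], [0, 4, 0], [0, 6, 0], [0, 8, 0], [0, 8, 0]])

```text
clock: 7.95
tcp_pos: [579.0, 28.8, 76.4]
orientation: [0.511, 0.556, -0.443, 0.483]
force: [-2.7, 2.0, 3.3]
gripper_width: 22.0
```

```bash
cat > lev.py <<'E'
from h import *
def plan(ths,ridge=np.array([569,155.,86]),L=126.6):
    o,p,R=pose()
    X=np.array([-.085,.9964,0]);Y=np.array([X[1],-X[0],0]);Z=np.array([0,0,1.])
    print(o["clock"],p,o["force"],o["wrist_torque"],"tilt",np.degrees(np.arcsin(R.as_matrix()[:,0]@X)))
    for th in ths:
        t=np.radians(th); bx=X*np.cos(t)+Z*np.sin(t); bz=-X*np.sin(t)+Z*np.cos(t)
        org=ridge-L*bx; tcp=org+6.6*bz
        print(th,delta(p,R,tcp,toolR(-bz,Y)))
E
python3 -c "
from lev import *
plan([8,10,12,14,16,18,20])"
```

```text
7.95 [579.05  28.78  76.36] [-2.68  2.03  3.34] [-0.03  0.55  0.09] tilt 8.142211989477499
8 (array([ 0.15,  0.07, -0.01]), array([-0. , -0.1, -0. ]))
10 (array([0.59, 0.07, 0.  ]), array([-0. ,  1.9, -0. ]))
12 (array([1.03, 0.07, 0.01]), array([-0. ,  3.9, -0. ]))
14 (array([ 1.47,  0.07, -0.01]), array([-0. ,  5.9, -0. ]))
16 (array([ 1.92,  0.07, -0.04]), array([-0. ,  7.9, -0. ]))
18 (array([ 2.36,  0.07, -0.08]), array([-0. ,  9.9, -0. ]))
20 (array([ 2.79,  0.07, -0.14]), array([-0. , 11.9, -0. ]))
```

send_rows(fingers=[2, 2, 2, 2, 2, 2], xyz=[[0.3, 0, 0], [0.7, 0, 0], [1.1, 0, 0], [1.45, 0, 0], [1.45, 0, 0], [1.45, 0, 0]], rot=[[0, 1.3, 0], [0, 3, 0], [0, 4.5, 0], [0, 6, 0], [0, 6, 0], [0, 6, 0]])

```text
clock: 8.7
tcp_pos: [579.8, 30.5, 63.5]
orientation: [0.533, 0.58, -0.415, 0.455]
force: [-3.6, -0.6, 10.3]
gripper_width: 21.6
```

Run:
```python
from lev import *
plan([14,16,18,20])
w=optics.camera("side"); np.save("s3.npy",w,allow_pickle=True); crop(w,220,120,320,195,8,"g2")
w=optics.camera("scene"); np.save("sc3.npy",w,allow_pickle=True); crop(w,280,150,380,225,8,"g3")
```

```text
8.7 [579.76  30.47  63.49] [-3.58 -0.56 10.28] [-0.34  0.81  0.66] tilt 14.00874162025776
14 (array([ 0.18, -0.01, -0.01]), array([ 0.1, -0. , -0.2]))
16 (array([ 0.62, -0.02,  0.  ]), array([ 0.1,  2. , -0.2]))
18 (array([ 1.06, -0.02,  0.  ]), array([ 0.1,  4. , -0.2]))
20 (array([ 1.51, -0.02, -0.01]), array([ 0.1,  6. , -0.2]))
```

View pics/g2.png

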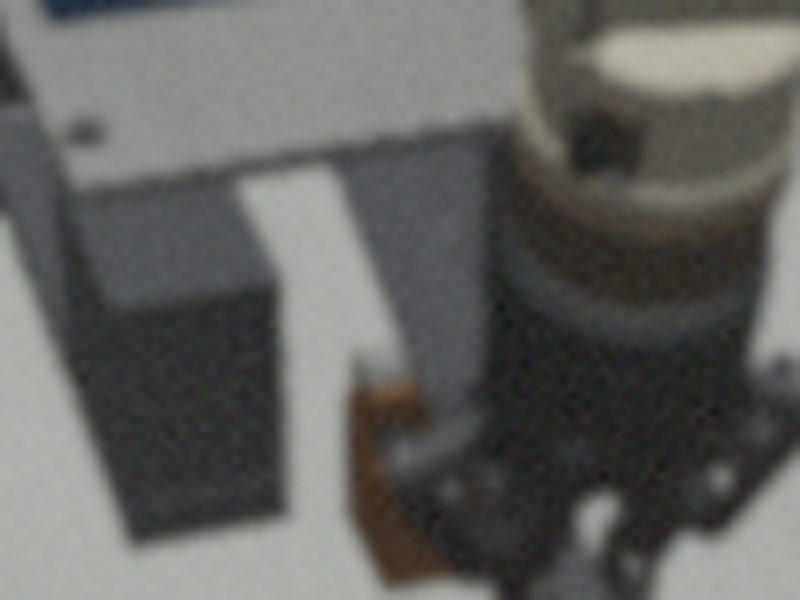

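View pics/g3.png

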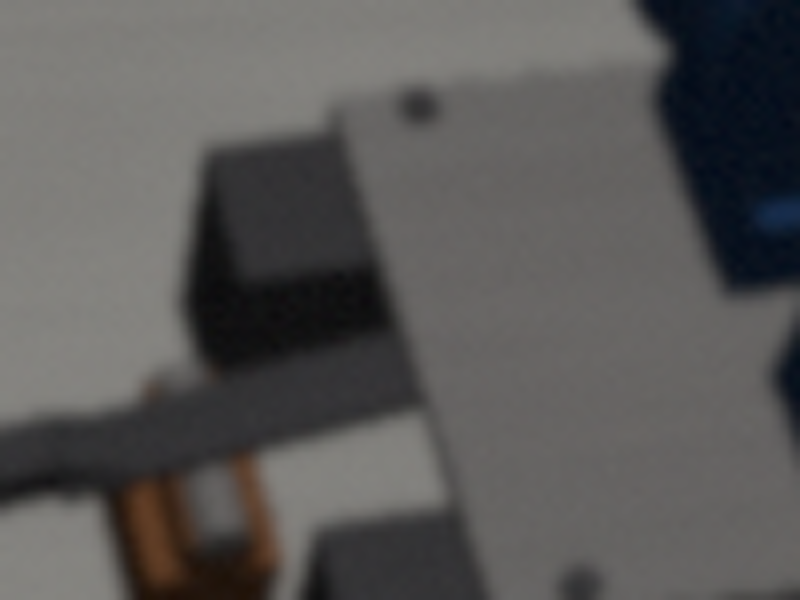

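```bash
cat > lift.py <<'E'
from h import *
def lift(S,D,sc,sd,sb,db):
    a=lambda x,y:(x/8+280-.44,y/8+150-.44); b=lambda x,y:(x/8+220-.44,y/8+120-.44)
    for s,d in ((sc,sd),(sb,db)): print(*tri([ray(S,*a(*s)),ray(D,*b(*d))]))
E
python3 - <<'E'
from lift import *
L=lambda a,b:(np.load(a,allow_pickle=True).item(),np.load(b,allow_pickle=True).item())
print("before");lift(*L("sc2.npy","s2.npy"),(328,118),(76,218),(412,121),(88,153))
print("now");lift(*L("sc3.npy","s3.npy"),(335,102),(70,189),(420,105),(86,131))
E
```

```text
before
[453.56 217.89 110.74] [np.float64(0.10735616371962349), np.float64(0.10735616371971159)]
[462.03 246.41 117.75] [np.float64(0.0973901666103589), np.float64(0.0973901666104238)]
now
[453.   219.49 120.83] [np.float64(0.6312235521579845), np.float64(0.6312235521580424)]
[461.69 247.88 126.13] [np.float64(0.4228697805898119), np.float64(0.4228697805896434)]
```

send_rows(fingers=[2, 2, 2, 2, 2, 2], xyz=[[0.3, 0, 0], [0.6, 0, 0], [0.9, 0, 0], [1.1, 0, 0], [1.1, 0, 0], [1.1, 0, 0]], rot=[[0, 1.2, 0], [0, 2.4, 0], [0, 3.6, 0], [0, 4.5, 0], [0, 4.5, 0], [0, 4.5, 0]])

```text
clock: 9.55
tcp_pos: [579.7, 32.7, 53.2]
orientation: [0.55, 0.597, -0.394, 0.432]
force: [-4.6, -2.1, 12.1]
gripper_width: 21.8
```

Run:
```python
from lev import *
plan([14,16,18,20])
w=optics.camera("side"); np.save("s4.npy",w,allow_pickle=True); crop(w,220,120,320,195,8,"h2")
w=optics.camera("scene"); np.save("sc4.npy",w,allow_pickle=True); crop(w,280,150,380,225,8,"h3")
```

```text
9.55 [579.74  32.71  53.21] [-4.57 -2.1  12.11] [-0.33  0.91  0.87] tilt 18.488594869308407
14 (array([-0.87, -0.03, -0.11]), array([ 0.1, -4.5, -0.2]))
16 (array([-0.43, -0.03, -0.06]), array([ 0.1, -2.5, -0.2]))
18 (array([ 0.01, -0.03, -0.03]), array([ 0.1, -0.5, -0.2]))
20 (array([ 0.46, -0.03, -0.01]), array([ 0.1,  1.5, -0.2]))
```

View pics/h2.png

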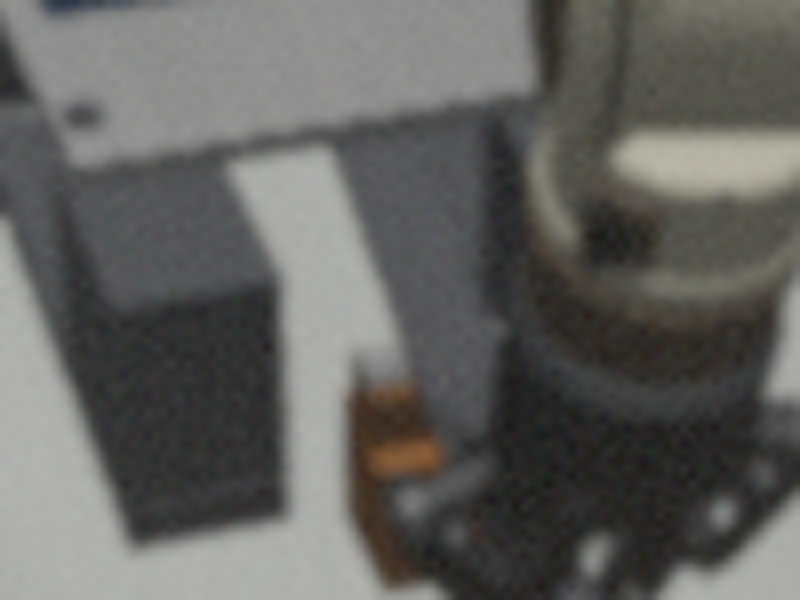

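View pics/h3.png

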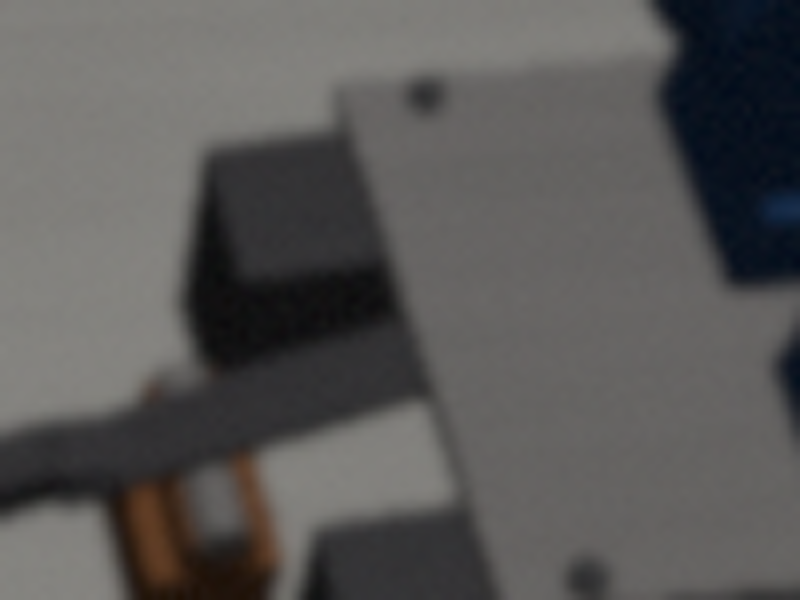

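Run:
```python
from lift import *
L=lambda a,b:(np.load(a,allow_pickle=True).item(),np.load(b,allow_pickle=True).item())
lift(*L("sc4.npy","s4.npy"),(336,86),(68,167),(428,93),(84,114))
```

```text
[452.79 218.57 130.21] [np.float64(0.5209644191384026), np.float64(0.5209644191385865)]
[461.34 249.75 132.13] [np.float64(0.8179678666622989), np.float64(0.8179678666622402)]
```

Run:
```python
from lev import *
plan([15,12,8,4,0],ridge=np.array([569,155.,90]))
```

```text
9.65 [579.77  32.74  53.22] [-4.72 -1.98 11.97] [-0.3   0.92  0.82] tilt 18.483591319325843
15 (array([-1.03, -0.03, -0.21]), array([ 0.1, -3.5, -0.2]))
12 (array([-1.68, -0.03, -0.3 ]), array([ 0.1, -6.5, -0.2]))
8 (array([-2.55, -0.02, -0.48]), array([  0.1, -10.5,  -0.2]))
4 (array([-3.4 , -0.02, -0.71]), array([  0.1, -14.5,  -0.2]))
0 (array([-4.24, -0.02, -1.01]), array([  0.1, -18.5,  -0.2]))
```

send_rows(fingers=[2, 2, 2, 2, 2, 2, 2, 2], xyz=[[-0.5, 0, -0.05], [-1.05, 0, -0.2], [-1.7, 0, -0.3], [-2.55, 0, -0.5], [-3.4, 0, -0.7], [-4.25, 0, -1], [-4.25, 0, -1], [-4.25, 0, -1]], rot=[[0, -1.7, 0], [0, -3.5, 0], [0, -6.5, 0], [0, -10.5, 0], [0, -14.5, 0], [0, -18.5, 0], [0, -18.5, 0], [0, -18.5, 0]])

```text
clock: 10.65
tcp_pos: [578.3, 29.6, 92.9]
orientation: [0.478, 0.521, -0.478, 0.52]
force: [0.4, 0.7, -4.7]
gripper_width: 22.0
```

Run:
```python
from lev import *
plan([0])
w=optics.camera("side"); np.save("s5.npy",w,allow_pickle=True); crop(w,220,120,320,195,8,"i2")
w=optics.camera("scene"); np.save("sc5.npy",w,allow_pickle=True); crop(w,280,150,380,225,8,"i3")
```

```text
10.65 [578.28  29.58  92.92] [ 0.38  0.66 -4.71] [-0.11 -0.01 -0.05] tilt 0.03739575835919365
0 (array([0.03, 0.14, 0.08]), array([ 0. , -0. ,  0.1]))
```

View pics/i3.png

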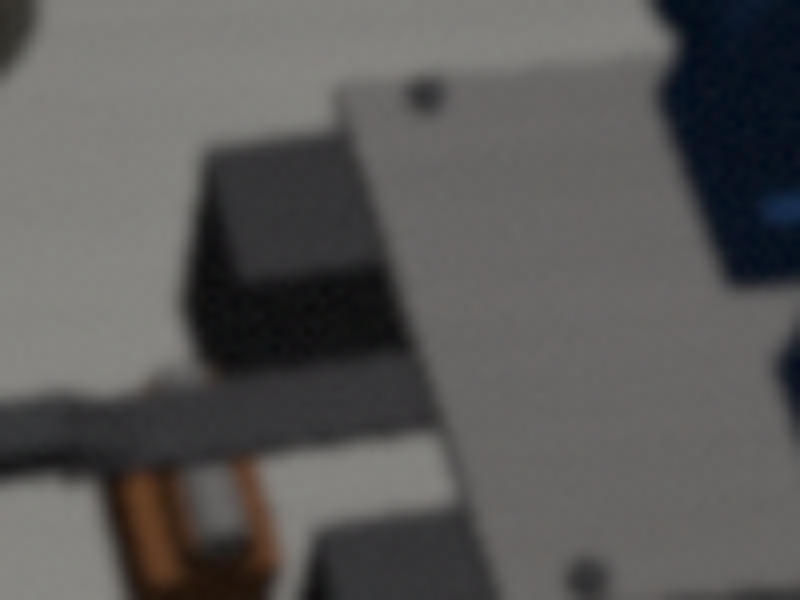

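View pics/i2.png

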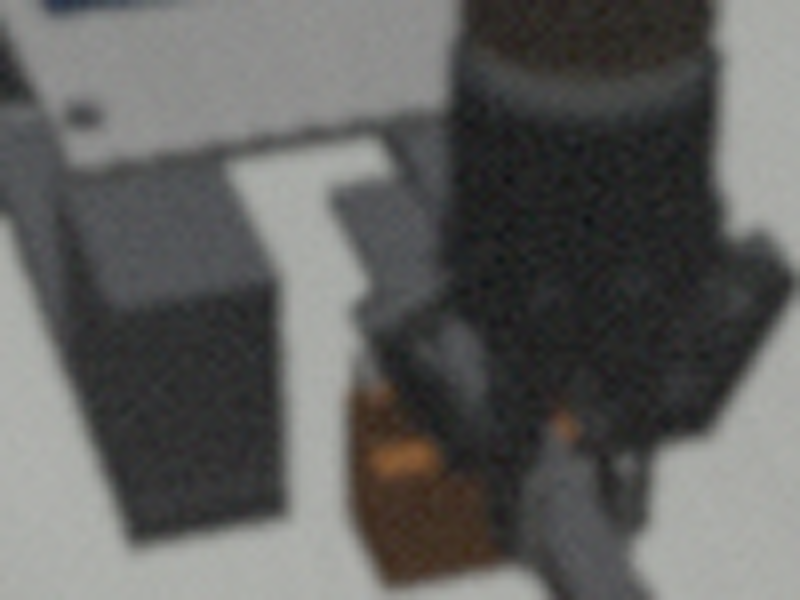

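send_rows(fingers=[2, 2, 2, 2, 2, 2, 2, 2, 2, 2, 2, 2, 2, 2], xyz=[[0, 0, 2], [0, 0, 5], [-1, 0, 8], [-3, -0.3, 12], [-3, -0.6, 16], [-3, -1, 19], [-1, -1, 19], [3, -1, 19], [6, -1, 19], [7.5, -1, 19], [8.2, -1, 19], [8.4, -1, 19], [8.4, -1, 19], [8.4, -1, 19]], rot=[[0, 0, 0], [0, 0, 0], [0, 0, 0], [0, 0, 0], [0, 0, 0], [0, 0, 0], [0, 0, 0], [0, 0, 0], [0, 0, 0], [0, 0, 0], [0, 0, 0], [0, 0, 0], [0, 0, 0], [0, 0, 0]])

```text
clock: 12.5
tcp_pos: [586.0, -160.8, 10.9]
orientation: [0.478, 0.52, -0.478, 0.522]
force: [-0.2, -0.0, -5.3]
gripper_width: 22.0
```

Still hanging free, so I'll lower it until it touches the bench.

send_rows(fingers=[2, 2, 2, 2], xyz=[[0.2, 0, 0], [0.4, 0, 0], [0.4, 0, 0], [0.4, 0, 0]], rot=[[0, 0, 0], [0, 0, 0], [0, 0, 0], [0, 0, 0]])

```text
clock: 13.0
tcp_pos: [585.5, -160.6, 6.6]
orientation: [0.478, 0.521, -0.478, 0.521]
force: [-1.7, 0.5, 3.9]
gripper_width: 21.7
```

send_rows(fingers=[8.5, 8.5, 8.5, 8.5, 8.5, 8.5, 8.5], xyz=[[-0.2, 0, 0], [-0.2, 0, 0], [-0.2, 0, 0], [-3, 0, 0], [-8, 0, 0], [-13, 0, 0], [-13, 0, 0]], rot=[[0, 0, 0], [0, 0, 0], [0, 0, 0], [0, 0, 0], [0, 0, 0], [0, 0, 0], [0, 0, 0]])

```text
clock: 13.88
tcp_pos: [588.7, -161.6, 141.2]
orientation: [0.48, 0.518, -0.476, 0.524]
force: [1.0, -0.3, 0.4]
gripper_width: 85.2
```

Run:
```python
from h import *
o,p,R=pose(); print(o["clock"],p,o["force"])
w=optics.camera("scene"); np.save("sc6.npy",w,allow_pickle=True); crop(w,90,110,290,260,4,"j1")
d=np.array([-.155,.988,0])
print(delta(p,R,[421,-379,150],toolR([0,0,-1],[d[1],-d[0],0])))
```

```text
13.875 [ 588.68 -161.59  141.23] [ 0.99 -0.29  0.38]
(array([ -0.99, -18.55,  20.23]), array([-4. ,  0.2, -0.6]))
```

View pics/j1.png

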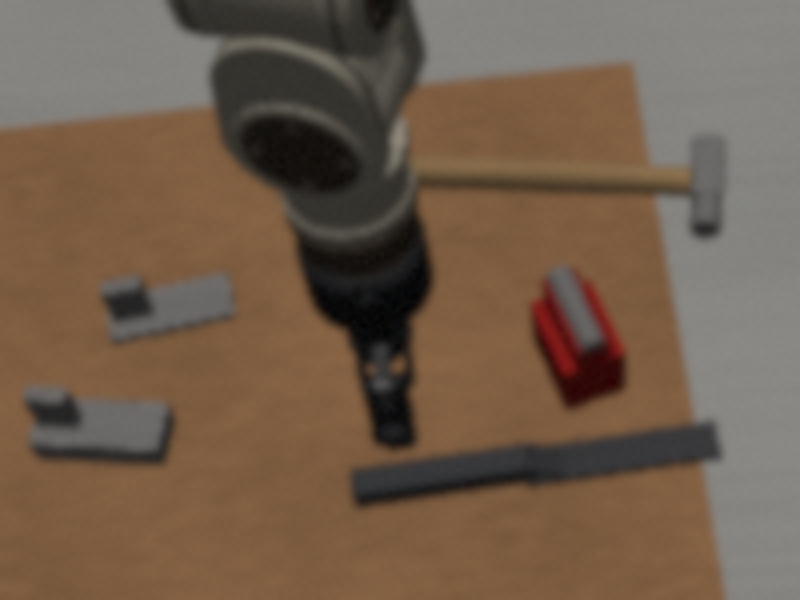

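The bar lies flat on the bench from (355,487) to (718,440) in this crop, well clear of both the block and the skid. Next, the shim.

send_rows(fingers=[8.5, 8.5, 8.5, 8.5, 8.5, 8.5, 8.5, 8.5, 8.5], xyz=[[-1, -4, 4.5], [-1, -8, 9], [-1, -12, 13.5], [-1, -16, 18], [-1, -18.5, 20.2], [-1, -18.5, 20.2], [-1, -18.5, 20.2], [-1, -18.5, 20.2], [-1, -18.5, 20.2]], rot=[[0, 0, 0], [-4, 0, 0], [-4, 0, 0], [-4, 0, 0], [-4, 0, 0], [-4, 0, 0], [-4, 0, 0], [-4, 0, 0], [-4, 0, 0]])

```text
clock: 15.05
tcp_pos: [418.8, -376.8, 145.5]
orientation: [0.459, 0.538, -0.459, 0.538]
force: [-0.9, 0.0, 0.8]
gripper_width: 85.2
```

Run:
```python
from h import *
o,p,R=pose(); print(o["clock"],p,o["force"],o["q"]);print(R.as_matrix())
w=optics.camera("wrist"); np.save("w7.npy",w,allow_pickle=True); crop(w,0,0,512,384,1.5,"k1")
```

```text
15.05 [ 418.77 -376.76  145.53] [-0.94  0.05  0.84] [-0.73  0.41  0.02  1.18  0.    0.68]
[[-0.    0.99  0.16]
 [ 0.    0.16 -0.99]
 [-1.   -0.   -0.  ]]
```

View pics/k1.png

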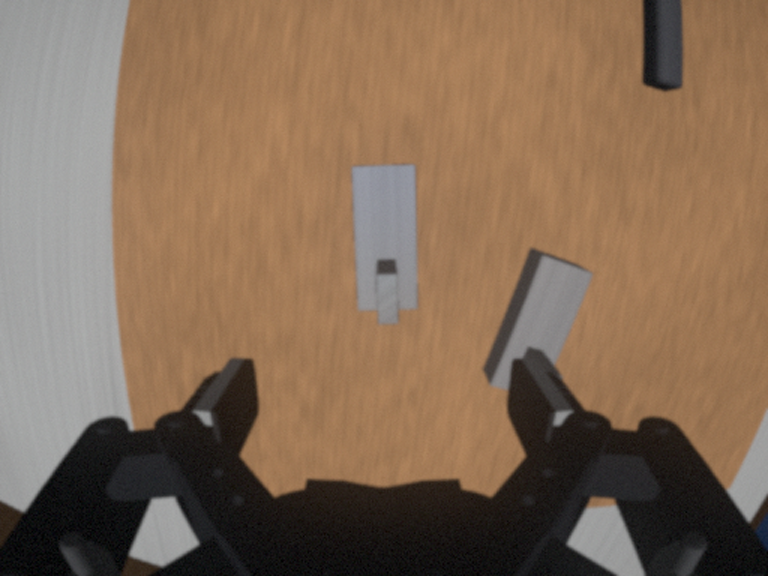

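The thin shim is centred, with its tongue end at (352-415,165) and the rib top at (388,300). The packer is off to the right at (540,310). I'll measure both.

Run:
```python
from h import *
w=np.load("w7.npy",allow_pickle=True).item()
f=lambda x,y,z: cast(w,x/1.5-.17,y/1.5-.17,z,True)
a,b=f(352,166,8),f(415,165,8); c_,d_=f(359,309,8),f(417,309,8)
print("tongue",a,b,np.linalg.norm(a-b),"rear",c_,d_)
d=((a+b)-(c_+d_))/2; print("len",np.linalg.norm(d)); d/=np.linalg.norm(d); print("dir",d)
org=(a+b)/2-25*d; print("origin",org,"rib",org-50*d)
r1,r2=f(387,274,48),f(388,323,48); print("ribtop",r1,r2,(r1+r2)/2, np.linalg.norm(r1-r2))
o,p,R=pose(); 
rib=(org-50*d+(r1+r2)/2)/2; print("use",rib)
print(delta(p,R,[rib[0],rib[1],14],toolR([0,0,-1],[d[1],-d[0],0])))
print("packer", f(590,272,26),f(535,250,26), f(488,372,26))
```

```text
tongue [ 388.96 -312.07    8.  ] [ 427.53 -305.26    8.  ] 39.160843499115096 rear [ 407.01 -403.76    8.  ] [ 445.06 -397.7     8.  ]
len 93.7688594451572
dir [-0.19  0.98  0.  ]
origin [ 412.99 -333.21    8.  ] rib [ 422.47 -382.3     8.  ]
ribtop [ 419.49 -367.28   48.  ] [ 424.72 -395.82   48.  ] [ 422.1  -381.55   48.  ] 29.020590518821326
use [ 422.29 -381.92   28.  ]
(array([13.17,  0.27,  0.55]), array([-1.9, -0. ,  0. ]))
packer [ 551.46 -349.76   26.  ] [ 509.19 -342.6    26.  ] [ 498.16 -428.44   26.  ]
```

send_rows(fingers=[5, 5, 5, 5, 5, 5, 5, 1, 0.5, 0.5, 0.5, 0.5, 0.5], xyz=[[0, 0.3, 0.5], [4, 0.3, 0.5], [8, 0.3, 0.5], [11, 0.3, 0.5], [13, 0.3, 0.5], [13, 0.3, 0.5], [13, 0.3, 0.5], [13, 0.3, 0.5], [13, 0.3, 0.5], [13, 0.3, 0.5], [13, 0.3, 0.5], [13, 0.3, 0.5], [13, 0.3, 0.5]], rot=[[-1.9, 0, 0], [-1.9, 0, 0], [-1.9, 0, 0], [-1.9, 0, 0], [-1.9, 0, 0], [-1.9, 0, 0], [-1.9, 0, 0], [-1.9, 0, 0], [-1.9, 0, 0], [-1.9, 0, 0], [-1.9, 0, 0], [-1.9, 0, 0], [-1.9, 0, 0]], grip_force=80)

```text
clock: 16.73
tcp_pos: [422.6, -382.7, 16.9]
orientation: [0.451, 0.544, -0.451, 0.546]
force: [-0.3, 1.0, 5.6]
gripper_width: 11.2
```

Run:
```python
from h import *
o,p,R=pose(); print(o["clock"],p,o["force"],o["q"],o["gripper_width"]);print(R.as_matrix())
w=optics.camera("wrist"); np.save("w8.npy",w,allow_pickle=True); crop(w,0,0,512,384,1.5,"l1")
```

```text
16.725 [ 422.55 -382.73   16.9 ] [-0.3   0.98  5.57] [-0.74  0.55 -0.12  0.89  0.    0.65] 11.230331431070832
[[ 0.    0.98  0.19]
 [-0.    0.19 -0.98]
 [-1.    0.    0.  ]]
```

View pics/l1.png

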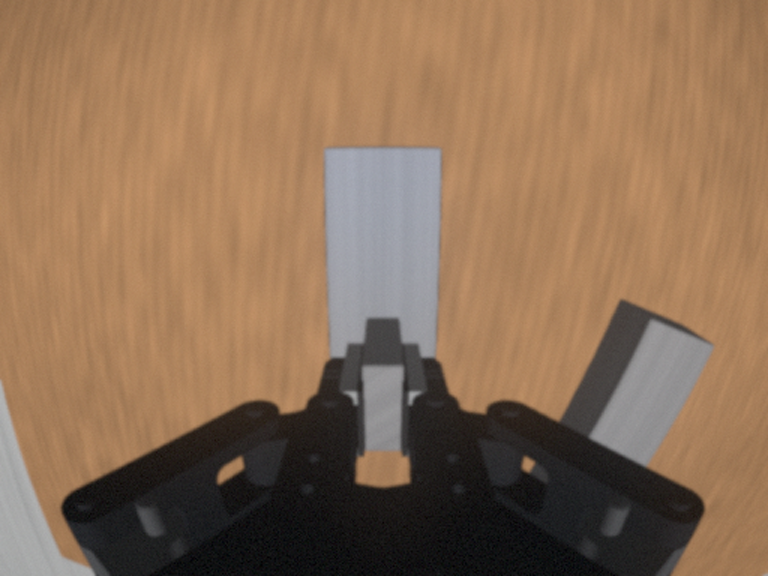

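Run:
```python
from h import *
w=np.load("w8.npy",allow_pickle=True).item()
f=lambda x,y,z: cast(w,x/1.5-.17,y/1.5-.17,z,True)
o,p,R=pose()
a,b=f(325,149,8),f(441,149,8); print(a,b,np.linalg.norm(a-b)); m=(a+b)/2
print("tongue end in tool",R.inv().apply(m-p), "edge dir in tool",R.inv().apply(b-a))
X=np.array([-.085,.9964,0]);Y=np.array([X[1],-X[0],0])
seat=np.array([562.6,227.5,0])+25*X-80*Y; print("seat",seat)
tcp=seat-(25+30+25+50)*X*1.0; tcp=seat-50*X-82*X  # tongue end 32 before lip: origin at -57
print(delta(p,R,[tcp[0],tcp[1],166],toolR([0,0,-1],Y)))
```

```text
[ 389.03 -312.58    8.  ] [ 427.32 -305.21    8.  ] 38.9917298821467
tongue end in tool [  8.78  -0.3  -75.24] edge dir in tool [ 0.06 38.99 -0.06]
seat [480.76 245.61   0.  ]
(array([-14.97,  16.16, -47.47]), array([ 5.9,  0.1, -0.1]))
```

send_rows(fingers=[0.5, 0.5, 0.5, 0.5, 0.5, 0.5, 0.5, 0.5, 0.5, 0.5, 0.5, 0.5, 0.5, 0.5, 0.5, 0.5, 0.5, 0.5], xyz=[[-2, 0, 0], [-7, 0, 0], [-13, 0, 0], [-15, 2, -5], [-15, 4, -10], [-15, 6, -15], [-15, 8, -20], [-15, 10, -25], [-15, 12, -30], [-15, 14, -36], [-15, 15, -41], [-15, 16, -45], [-15, 16.2, -47.5], [-15, 16.2, -47.5], [-15, 16.2, -47.5], [-15, 16.2, -47.5], [-15, 16.2, -47.5], [-15, 16.2, -47.5]], rot=[[0, 0, 0], [0, 0, 0], [0, 0, 0], [0, 0, 0], [2, 0, 0], [4, 0, 0], [6, 0, 0], [6, 0, 0], [6, 0, 0], [6, 0, 0], [6, 0, 0], [6, 0, 0], [6, 0, 0], [6, 0, 0], [6, 0, 0], [6, 0, 0], [6, 0, 0], [6, 0, 0]])

```text
clock: 19.02
tcp_pos: [492.0, 114.2, 165.8]
orientation: [0.479, 0.52, -0.479, 0.52]
force: [-0.1, 0.3, -2.9]
gripper_width: 10.7
```

Run:
```python
from h import *
o,p,R=pose(); print(o["clock"],p,o["force"],o["q"],o["gripper_width"]);print(R.as_matrix())
w=optics.camera("wrist"); np.save("w9.npy",w,allow_pickle=True); crop(w,0,0,512,384,1.5,"m1")
w=optics.camera("side"); np.save("s9.npy",w,allow_pickle=True); crop(w,190,100,310,190,6.5,"m2")
w=optics.camera("scene"); np.save("sc9.npy",w,allow_pickle=True); crop(w,270,140,370,215,8,"m3")
```

```text
19.025 [492.03 114.22 165.81] [-0.08  0.3  -2.93] [ 0.23  0.29 -0.1   1.18 -0.    1.72] 10.74730120637161
[[ 0.    1.    0.08]
 [-0.    0.08 -1.  ]
 [-1.    0.    0.  ]]
```

View pics/m1.png

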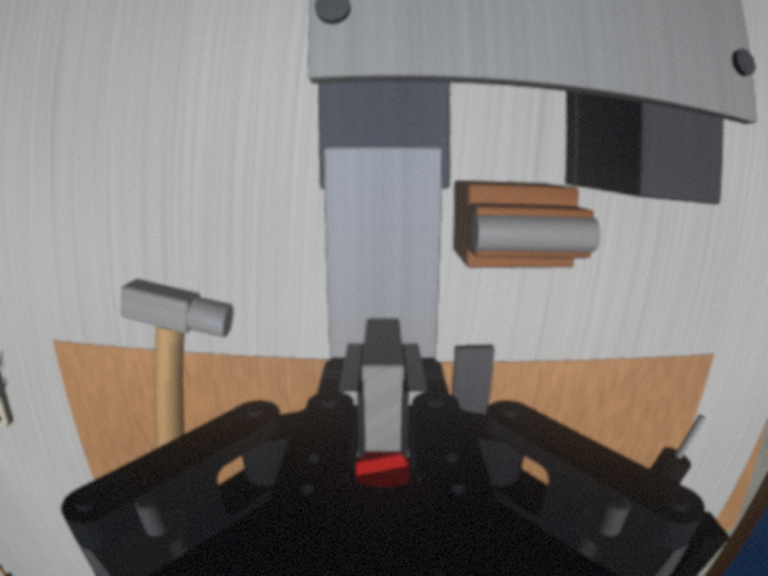

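View pics/m2.png

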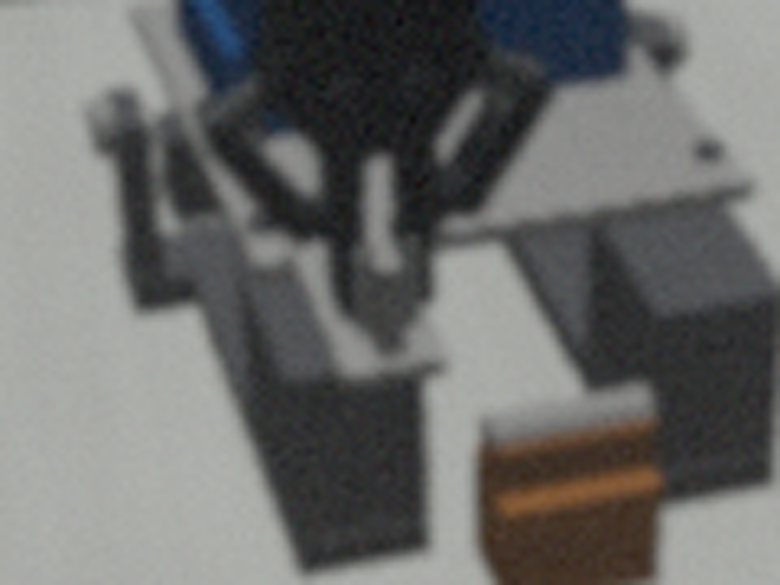

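View pics/m3.png

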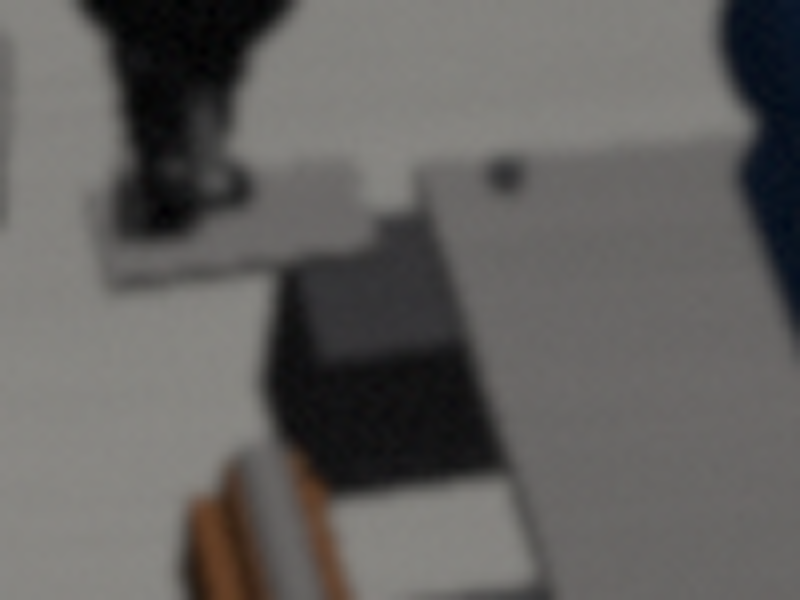

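The wrist view shows the near ledge's front edge at (320-448,187), the raised lip's near corner at (310,80) and the shim tongue end at (325-441,149). I'll use these to refine the seat.

Run:
```python
from h import *
w=np.load("w9.npy",allow_pickle=True).item()
f=lambda x,y,z: cast(w,x/1.5-.17,y/1.5-.17,z,True)
o,p,R=pose()
a,b=f(320,187,105),f(449,187,105); c_,d_=f(643,196,105),f(720,203,105)
print("ledge",a,b,np.linalg.norm(b-a),"far",c_,d_)
e=f(320,95,105),f(450,95,105); print("ledge sides",e, [np.arctan2(-(y-x)[0],(y-x)[1]) for x,y in zip((a,b),e)])
l1,l2=f(310,81,122),f(755,121,122); print("lip",l1,l2,np.linalg.norm(l2-l1),(l2-l1)[1]/(l2-l1)[0],(l1+l2)/2)
t=(f(325,149,157)+f(441,149,157))/2; print("tongue end",t, R.inv().apply(t-p))
for yaw in (.075,.085):
    X=np.array([-np.sin(yaw),np.cos(yaw),0]);Y=np.array([X[1],-X[0],0])
    print("seat from ledge",(a+b)/2+70*X, "from lip", (l1+l2)/2+25*X-80*Y, "from both ledge", (a+d_)/2+70*X-80*Y)
```

```text
ledge [458.31 171.15 105.  ] [516.94 176.11 105.  ] 58.83562139985096 far [619.47 185.78 105.  ] [676.05 191.39 105.  ]
ledge sides (array([455.11, 213.53, 105.  ]), array([513.45, 218.54, 105.  ])) [np.float64(0.07552344490855557), np.float64(0.08193615456443601)]
lip [452.94 216.95 122.  ] [681.68 240.34 122.  ] 229.92936705094613 0.10223536284224169 [567.31 228.64 122.  ]
tongue end [485.53 189.12 157.  ] [  8.8   -0.23 -74.86]
seat from ledge [482.38 243.43 105.  ] from lip [485.66 247.58 122.  ] from both ledge [482.16 245.08 105.  ]
seat from ledge [481.68 243.38 105.  ] from lip [485.47 246.76 122.  ] from both ledge [481.53 244.23 105.  ]
```

send_rows(fingers=[0.5, 0.5, 0.5, 0.5, 0.5, 0.5, 0.5, 0.5, 0.5, 0.5], xyz=[[1.5, 0, 0], [3, 0, 0], [4, 0, 0], [4, 0.1, 0], [4, 0.1, 0], [4, 0.1, -1], [4, 0.1, -2], [4, 0.1, -3], [4, 0.1, -3], [4, 0.1, -3]], rot=[[0, 0, 0], [0, 0, 0], [0, 0, 0], [0, 0, 0], [0, 0, 0], [0, 0, 0], [0, 0, 0], [0, 0, 0], [0, 0, 0], [0, 0, 0]])

```text
clock: 20.42
tcp_pos: [490.3, 144.9, 125.7]
orientation: [0.478, 0.521, -0.479, 0.521]
force: [-0.3, 0.4, -2.3]
gripper_width: 11.1
```

Run:
```python
from h import *
o,p,R=pose(); print(o["clock"],p,o["force"],o["gripper_width"])
w=optics.camera("wrist"); np.save("w10.npy",w,allow_pickle=True); crop(w,0,0,512,384,1.5,"n1")
w=optics.camera("side"); np.save("s10.npy",w,allow_pickle=True); crop(w,190,100,310,190,6.5,"n2")
```

```text
20.425 [490.29 144.89 125.72] [-0.29  0.36 -2.27] 11.115018794466362
```

View pics/n1.png

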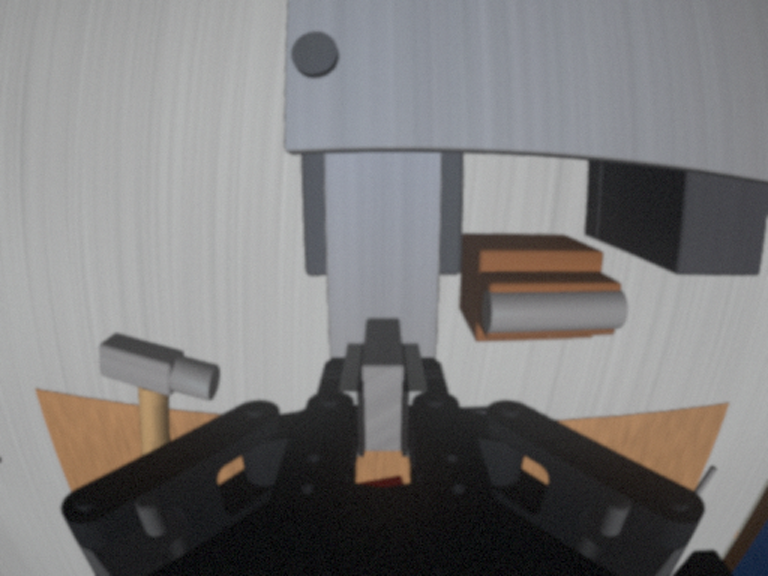

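View pics/n2.png

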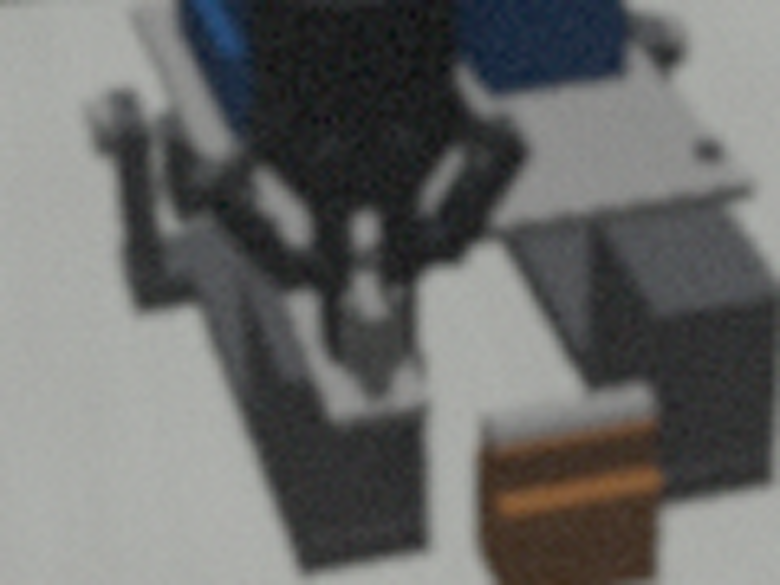

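The shim (327-440) is centred on the ledge (304-461), and its tongue end sits level with the lip edge. Pushing in.

send_rows(fingers=[0.5, 0.5, 0.5, 0.5, 0.5], xyz=[[0, 0, -0.8], [0, 0, -1.6], [0, 0, -2.4], [0, 0, -2.4], [0, 0, -2.4]], rot=[[0, 0, 0], [0, 0, 0], [0, 0, 0], [0, 0, 0], [0, 0, 0]])

```text
clock: 21.15
tcp_pos: [488.3, 168.8, 125.7]
orientation: [0.478, 0.521, -0.479, 0.521]
force: [0.2, 0.1, -2.6]
gripper_width: 10.8
```

send_rows(fingers=[0.5, 0.5, 0.5, 0.5, 0.5, 0.5], xyz=[[0, 0, -0.8], [0, 0, -1.6], [0, 0, -2.2], [0, 0, -2.6], [0, 0, -2.6], [0, 0, -2.6]], rot=[[0, 0, 0], [0, 0, 0], [0, 0, 0], [0, 0, 0], [0, 0, 0], [0, 0, 0]])

```text
clock: 21.9
tcp_pos: [486.2, 194.5, 125.7]
orientation: [0.479, 0.52, -0.479, 0.52]
force: [-0.8, 0.5, -2.7]
gripper_width: 10.8
```

Run:
```python
from h import *
o,p,R=pose(); print(o["clock"],p,o["force"],o["gripper_width"])
X=np.array([-.085,.9964,0]); print("shim origin",p+50*X)
w=optics.camera("wrist"); np.save("w11.npy",w,allow_pickle=True); crop(w,0,0,512,384,1.5,"o1")
```

```text
21.9 [486.17 194.49 125.71] [-0.81  0.47 -2.73] 10.815749007933949
shim origin [481.92 244.31 125.71]
```

View pics/o1.png

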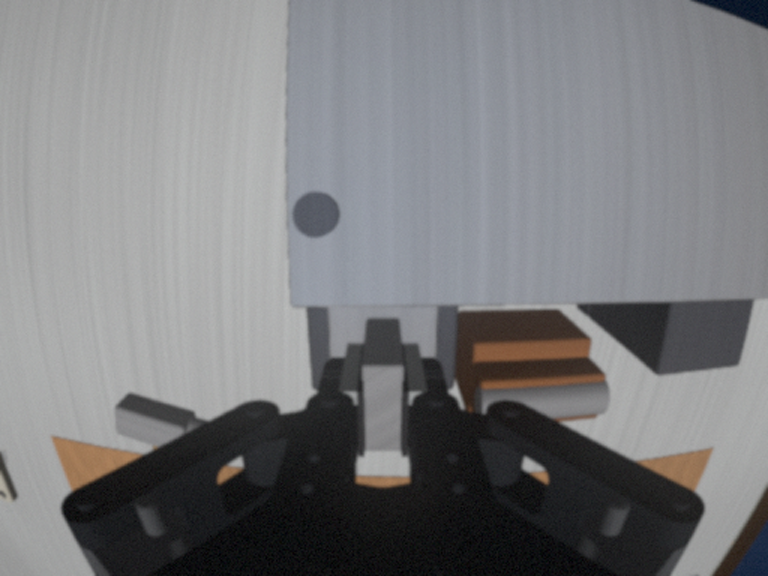

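Run:
```python
from h import *
w=np.load("w11.npy",allow_pickle=True).item()
f=lambda x,y,z: cast(w,x/1.5-.17,y/1.5-.17,z,True)
for z in (122,127): print(f(383,304,z), f(292,304,z))
print("ledge at lip",f(307,320,105),f(459,320,105))
```

```text
[484.09 216.68 122.  ] [452.36 213.9  122.  ]
[483.95 218.3  127.  ] [453.29 215.62 127.  ]
ledge at lip [455.35 201.95 105.  ] [515.   207.01 105.  ]
```

send_rows(fingers=[0.5, 0.5, 0.5, 0.5], xyz=[[0.2, 0, 0], [0.4, 0, 0], [0.5, 0, 0], [0.5, 0, 0]], rot=[[0, 0, 0], [0, 0, 0], [0, 0, 0], [0, 0, 0]])

```text
clock: 22.45
tcp_pos: [486.3, 194.5, 121.9]
orientation: [0.479, 0.52, -0.478, 0.521]
force: [-1.6, -1.4, 4.6]
gripper_width: 10.8
```

send_rows(fingers=[2, 4, 4, 4, 4, 4, 4, 4, 4], xyz=[[-0.2, 0, 0], [-0.2, 0, 0], [-0.2, 0, 0], [-3, 0, 0.5], [-6, 0, 2], [-8, 0, 6], [-8, 0, 10], [-8, 0, 12], [-8, 0, 12]], rot=[[0, 0, 0], [0, 0, 0], [0, 0, 0], [0, 0, 0], [0, 0, 0], [0, 0, 0], [0, 0, 0], [0, 0, 0], [0, 0, 0]])

```text
clock: 23.58
tcp_pos: [496.4, 73.8, 200.7]
orientation: [0.479, 0.52, -0.479, 0.52]
force: [0.4, 0.1, 0.2]
gripper_width: 40.0
```

Run:
```python
from h import *
o,p,R=pose(); print(o["clock"],p,o["force"],o["gripper_width"])
w=optics.camera("wrist"); np.save("w12.npy",w,allow_pickle=True); crop(w,0,0,512,384,1.5,"p1")
w=optics.camera("scene"); np.save("sc12.npy",w,allow_pickle=True); crop(w,90,120,370,300,2.8,"p3")
w=optics.camera("side"); np.save("s12.npy",w,allow_pickle=True); crop(w,190,100,310,190,6.5,"p2")
```

```text
23.575 [496.35  73.8  200.73] [0.38 0.11 0.22] 40.02636582054748
```

View pics/p1.png

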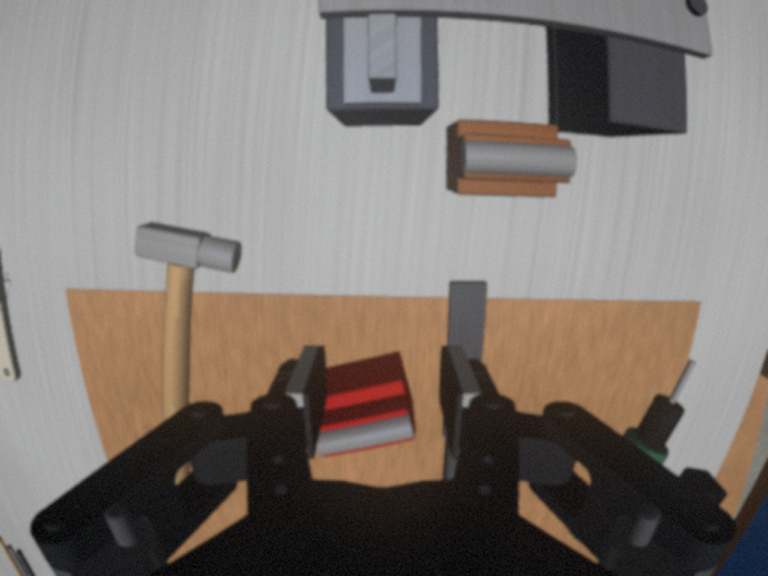

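View pics/p2.png

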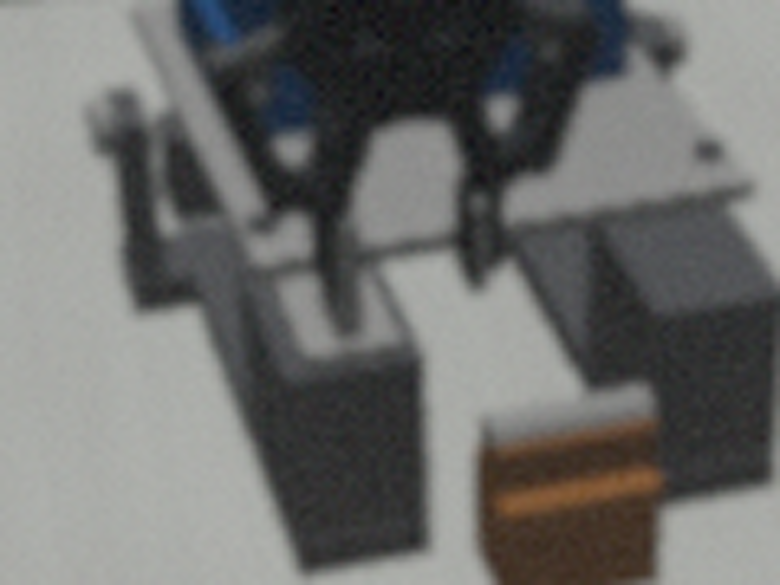

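View pics/p3.png

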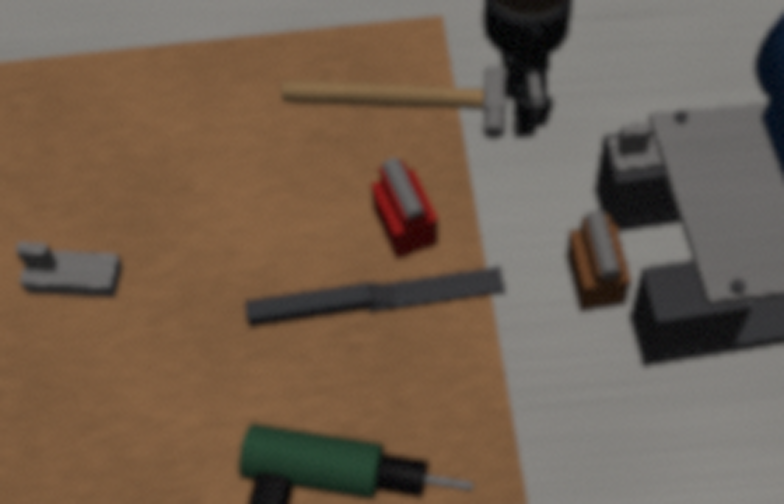

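Run:
```python
from h import *
w=np.load("w12.npy",allow_pickle=True).item()
f=lambda x,y,z: cast(w,x/1.5-.17,y/1.5-.17,z,True)
a,b=f(344,104,113),f(431,104,113); l,r=f(328,108,105),f(438,108,105)
X=np.array([-.08,.9968,0]);Y=np.array([X[1],-X[0],0])
print(a,b,l,r); m=(a+b)/2-(l+r)/2; print("rear rel. ledge front x,y:",m@X,m@Y, "yaws",(b-a)[1]/(b-a)[0],(r-l)[1]/(r-l)[0])
```

```text
[468.25 172.99 113.  ] [512.31 176.76 113.  ] [459.2  171.38 105.  ] [516.96 176.16 105.  ]
rear rel. ledge front x,y: 0.925791027670997 2.282018463141071 yaws 0.0856136194034275 0.08277702734929027
```

The shim sits about 1 mm off in x and 2 mm off in y, and it's straight. The plate is still up, the bar is lying flat and the packer hasn't moved. Handing in.

```bash
python3 -c "
from plant import ctrl
print(ctrl.hand_in(), ctrl.get_obs()['clock'])"
```

```text
the job is handed in; nothing more can be done
the job is handed in; nothing more can be done
```

The whole task is done and handed in at about 24 s of the 64 s allowed; the hand-in gives no verdict.

- **Levering:** I put the bar's tip about 20 mm under the middle of the lip and levered it over the wooden block to 18.5°. The lip rose about 17–19 mm in the two camera views, a little over the 15 mm asked. It did not drop when I took the bar out.
- **Bar:** It lies flat on the bench near where it started, with its tip well short of the block and the blower.
- **Shim:** I gripped the thin shim by its rib, slid it in under the lip on the near ledge, lowered it until it touched and let go.
- **Shim checks:** In the last wrist picture it is about 1 mm off the seat along x and 2 mm along y. Its angle matches the ledge within about 0.003 rad.
- **Left alone:** I never touched the thick packer or the red block, and the packer looks unmoved in the last picture.

**Disagreements:**
- The lip's edge came out at different places in different views, by 3–4 mm, so the tongue could be 1–2 mm short of, or past, fully in. I relied on the ledge measurements, and all of these are inside the tolerances.
- The shim's width read 44 mm instead of 40 mm in that last wrist picture, so those offsets are good to a few millimetres.

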